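# Pack the courier case, click it shut and push it to the pick-up outline

## Task

Pack the grey courier case for the imaging room: lay exactly three of the four clear boxes of cover glasses in it, and every red memory stick lying on the bench; the fourth box stays on the worktop. Then press the case's lid down until its catch snaps and holds it shut, and after that push the case along the worktop, without lifting or tipping it, until it stands square inside the white taped outline. Leave the cartons, the dropper bottle and the timer where they are.

Things in the scene. Friction and masses are not known exactly. Their poses are not given: they have to be found in the camera images.
- case: Grey plastic case, loose, about 0.8 kg, open at the start. Outside 150 mm (x) by 200 mm (y); walls 4 mm thick, 50 mm high; inner floor 5 mm up (inside 142 x 192 x 45 mm); 54 mm high when shut. Origin: centre of underside, z up. Lid hinged on top of the +x wall (far from the robot); black catch lugs at the middle of the -x wall. Slides on the worktop when its walls are pushed with 3 to 8 N
- lid (a joint): Lid angle, rad: 0 shut, grows as it opens, 1.9 (stop) leaning back a little. A weak spring holds it open and lifts it again when let go, unless the tongue on its front edge has snapped under the catch in the front wall: that takes 5 to 10 N down near the middle of the front edge over the last 0.06 rad; then it stays shut and reads under 0.02
- lid_hinge (a point): Middle of the lid's hinge line, at x +75, y 0, z 50 mm in the case's frame; the hinge runs along the case's y. The lid is a plate 150 mm from hinge to front edge, 200 mm wide, 4 mm thick (z 50 to 54 mm when shut). A tongue 36 mm wide stands 13 mm beyond the middle of the front edge and reaches 22 mm below the plate
- lid_edge (a point): Middle of the lid's front edge on its outer (upper) face, 150 mm from the hinge line
- bay: Outline of white tape stuck flat on the worktop (no height to speak of), to the left of the case; inside the tape 200 mm along its x by 250 mm along its y, tape 12 mm wide. Origin: its centre, on the worktop. The case belongs in it with its x along the outline's x. Fixed stacks of culture dishes, 95 to 150 mm tall, stand just beyond its far side and far left corner
- cover_1: One of four equal clear flat boxes of cover glasses, 32 x 32 x 14 mm high, 20 g, lying on the worktop right of the case. Origin: centre of its underside; x and y along its sides, z up
- cover_2: One of four equal clear flat boxes of cover glasses, 32 x 32 x 14 mm high, 20 g, lying on the worktop right of the case. Origin: centre of its underside; x and y along its sides, z up
- cover_3: One of four equal clear flat boxes of cover glasses, 32 x 32 x 14 mm high, 20 g, lying on the worktop right of the case. Origin: centre of its underside; x and y along its sides, z up
- cover_4: One of four equal clear flat boxes of cover glasses, 32 x 32 x 14 mm high, 20 g, lying on the worktop right of the case. Origin: centre of its underside; x and y along its sides, z up
- stick_1: Red memory stick lying flat on the worktop, 56 mm along its x by 19 mm along its y, 9 mm high (the last 14 mm at +x is a plug 12 mm wide); one to three of the three are present. Origin: centre of its underside
- stick_2: Red memory stick lying flat on the worktop, 56 mm along its x by 19 mm along its y, 9 mm high (the last 14 mm at +x is a plug 12 mm wide); one to three of the three are present. Origin: centre of its underside
- stick_3: Red memory stick lying flat on the worktop, 56 mm along its x by 19 mm along its y, 9 mm high (the last 14 mm at +x is a plug 12 mm wide); one to three of the three are present. Origin: centre of its underside
- carton_1: Bystander: shorter white carton, 48 x 62 x 86 mm, at the back; not to be moved
- carton_2: Bystander: taller white carton, 52 x 52 x 106 mm, at the back; not to be moved
- dropper: Bystander: amber dropper bottle, 34 mm across, 103 mm high; not to be moved
- timer: Bystander: white countdown timer lying flat, 58 x 66 x 17 mm; not to be moved
Things that resemble listed ones, but are neither listed nor needed, are in the scene too. What is shaped like the stick_2 but turquoise is not meant.

How it is judged (in metres and radians):
On the way, in this order (a step that is already met when the one before it is completed fails the run):
1. exactly three boxes of cover glasses and every memory stick lie in the case, its lid still open ((((x of cover_2 in the frame of case between -0.073 and 0.073 m and y of cover_2 in the frame of case between -0.098 and 0.098 m and z of cover_2 in the frame of case between -0.005 and 0.047 m) and (x of cover_3 in the frame of case between -0.073 and 0.073 m and y of cover_3 in the frame of case between -0.098 and 0.098 m and z of cover_3 in the frame of case between -0.005 and 0.047 m) and (x of cover_4 in the frame of case between -0.073 and 0.073 m and y of cover_4 in the frame of case between -0.098 and 0.098 m and z of cover_4 in the frame of case between -0.005 and 0.047 m) and not (x of cover_1 in the frame of case between -0.073 and 0.073 m and y of cover_1 in the frame of case between -0.098 and 0.098 m and z of cover_1 in the frame of case between -0.005 and 0.047 m) and height (world z) of cover_1 below 0.04 m) or ((x of cover_1 in the frame of case between -0.073 and 0.073 m and y of cover_1 in the frame of case between -0.098 and 0.098 m and z of cover_1 in the frame of case between -0.005 and 0.047 m) and (x of cover_3 in the frame of case between -0.073 and 0.073 m and y of cover_3 in the frame of case between -0.098 and 0.098 m and z of cover_3 in the frame of case between -0.005 and 0.047 m) and (x of cover_4 in the frame of case between -0.073 and 0.073 m and y of cover_4 in the frame of case between -0.098 and 0.098 m and z of cover_4 in the frame of case between -0.005 and 0.047 m) and not (x of cover_2 in the frame of case between -0.073 and 0.073 m and y of cover_2 in the frame of case between -0.098 and 0.098 m and z of cover_2 in the frame of case between -0.005 and 0.047 m) and height (world z) of cover_2 below 0.04 m) or ((x of cover_1 in the frame of case between -0.073 and 0.073 m and y of cover_1 in the frame of case between -0.098 and 0.098 m and z of cover_1 in the frame of case between -0.005 and 0.047 m) and (x of cover_2 in the frame of case between -0.073 and 0.073 m and y of cover_2 in the frame of case between -0.098 and 0.098 m and z of cover_2 in the frame of case between -0.005 and 0.047 m) and (x of cover_4 in the frame of case between -0.073 and 0.073 m and y of cover_4 in the frame of case between -0.098 and 0.098 m and z of cover_4 in the frame of case between -0.005 and 0.047 m) and not (x of cover_3 in the frame of case between -0.073 and 0.073 m and y of cover_3 in the frame of case between -0.098 and 0.098 m and z of cover_3 in the frame of case between -0.005 and 0.047 m) and height (world z) of cover_3 below 0.04 m) or ((x of cover_1 in the frame of case between -0.073 and 0.073 m and y of cover_1 in the frame of case between -0.098 and 0.098 m and z of cover_1 in the frame of case between -0.005 and 0.047 m) and (x of cover_2 in the frame of case between -0.073 and 0.073 m and y of cover_2 in the frame of case between -0.098 and 0.098 m and z of cover_2 in the frame of case between -0.005 and 0.047 m) and (x of cover_3 in the frame of case between -0.073 and 0.073 m and y of cover_3 in the frame of case between -0.098 and 0.098 m and z of cover_3 in the frame of case between -0.005 and 0.047 m) and not (x of cover_4 in the frame of case between -0.073 and 0.073 m and y of cover_4 in the frame of case between -0.098 and 0.098 m and z of cover_4 in the frame of case between -0.005 and 0.047 m) and height (world z) of cover_4 below 0.04 m)) and x of stick_1 in the frame of case between -0.073 and 0.073 m and y of stick_1 in the frame of case between -0.098 and 0.098 m and z of stick_1 in the frame of case between -0.005 and 0.047 m and x of stick_2 in the frame of case between -0.073 and 0.073 m and y of stick_2 in the frame of case between -0.098 and 0.098 m and z of stick_2 in the frame of case between -0.005 and 0.047 m and x of stick_3 in the frame of case between -0.073 and 0.073 m and y of stick_3 in the frame of case between -0.098 and 0.098 m and z of stick_3 in the frame of case between -0.005 and 0.047 m and value of joint lid above 0.3 rad), for 0.2 s.
2. the lid is pressed down until the catch holds it shut (value of joint lid below 0.03 rad and contact force between lid and the arm below 0.2 N and contact force between lid and the fingers below 0.2 N), for 0.3 s.
3. the shut case has been pushed into the taped outline (value of joint lid below 0.03 rad and x of case in the frame of bay between -0.03 and 0.03 m and y of case in the frame of bay between -0.03 and 0.03 m and angle between the x axis of case and the x axis of bay, either way round below 0.15 rad and height (world z) of case below 0.01 m), for 0.2 s.
At the end, for the whole second after the job is handed in: The case is at rest on the worktop, centre within 30 mm of the outline's along each of its axes, sides within 0.15 rad; the catch holds the lid shut (under 0.03 rad); exactly three boxes of cover glasses and all memory sticks are inside, the fourth box outside on the worktop (all of step 3 and (((x of cover_2 in the frame of case between -0.073 and 0.073 m and y of cover_2 in the frame of case between -0.098 and 0.098 m and z of cover_2 in the frame of case between -0.005 and 0.047 m) and (x of cover_3 in the frame of case between -0.073 and 0.073 m and y of cover_3 in the frame of case between -0.098 and 0.098 m and z of cover_3 in the frame of case between -0.005 and 0.047 m) and (x of cover_4 in the frame of case between -0.073 and 0.073 m and y of cover_4 in the frame of case between -0.098 and 0.098 m and z of cover_4 in the frame of case between -0.005 and 0.047 m) and not (x of cover_1 in the frame of case between -0.073 and 0.073 m and y of cover_1 in the frame of case between -0.098 and 0.098 m and z of cover_1 in the frame of case between -0.005 and 0.047 m) and height (world z) of cover_1 below 0.04 m) or ((x of cover_1 in the frame of case between -0.073 and 0.073 m and y of cover_1 in the frame of case between -0.098 and 0.098 m and z of cover_1 in the frame of case between -0.005 and 0.047 m) and (x of cover_3 in the frame of case between -0.073 and 0.073 m and y of cover_3 in the frame of case between -0.098 and 0.098 m and z of cover_3 in the frame of case between -0.005 and 0.047 m) and (x of cover_4 in the frame of case between -0.073 and 0.073 m and y of cover_4 in the frame of case between -0.098 and 0.098 m and z of cover_4 in the frame of case between -0.005 and 0.047 m) and not (x of cover_2 in the frame of case between -0.073 and 0.073 m and y of cover_2 in the frame of case between -0.098 and 0.098 m and z of cover_2 in the frame of case between -0.005 and 0.047 m) and height (world z) of cover_2 below 0.04 m) or ((x of cover_1 in the frame of case between -0.073 and 0.073 m and y of cover_1 in the frame of case between -0.098 and 0.098 m and z of cover_1 in the frame of case between -0.005 and 0.047 m) and (x of cover_2 in the frame of case between -0.073 and 0.073 m and y of cover_2 in the frame of case between -0.098 and 0.098 m and z of cover_2 in the frame of case between -0.005 and 0.047 m) and (x of cover_4 in the frame of case between -0.073 and 0.073 m and y of cover_4 in the frame of case between -0.098 and 0.098 m and z of cover_4 in the frame of case between -0.005 and 0.047 m) and not (x of cover_3 in the frame of case between -0.073 and 0.073 m and y of cover_3 in the frame of case between -0.098 and 0.098 m and z of cover_3 in the frame of case between -0.005 and 0.047 m) and height (world z) of cover_3 below 0.04 m) or ((x of cover_1 in the frame of case between -0.073 and 0.073 m and y of cover_1 in the frame of case between -0.098 and 0.098 m and z of cover_1 in the frame of case between -0.005 and 0.047 m) and (x of cover_2 in the frame of case between -0.073 and 0.073 m and y of cover_2 in the frame of case between -0.098 and 0.098 m and z of cover_2 in the frame of case between -0.005 and 0.047 m) and (x of cover_3 in the frame of case between -0.073 and 0.073 m and y of cover_3 in the frame of case between -0.098 and 0.098 m and z of cover_3 in the frame of case between -0.005 and 0.047 m) and not (x of cover_4 in the frame of case between -0.073 and 0.073 m and y of cover_4 in the frame of case between -0.098 and 0.098 m and z of cover_4 in the frame of case between -0.005 and 0.047 m) and height (world z) of cover_4 below 0.04 m)) and x of stick_1 in the frame of case between -0.073 and 0.073 m and y of stick_1 in the frame of case between -0.098 and 0.098 m and z of stick_1 in the frame of case between -0.005 and 0.047 m and x of stick_2 in the frame of case between -0.073 and 0.073 m and y of stick_2 in the frame of case between -0.098 and 0.098 m and z of stick_2 in the frame of case between -0.005 and 0.047 m and x of stick_3 in the frame of case between -0.073 and 0.073 m and y of stick_3 in the frame of case between -0.098 and 0.098 m and z of stick_3 in the frame of case between -0.005 and 0.047 m and linear speed of case below 0.01 m/s); the robot touches nothing.
It fails at once if the case is lifted off the worktop or tipped (its underside more than 25 mm up, or tilted more than 0.3 rad) (height (world z) of case above 0.025 m or angle between case's own z axis and vertical above 0.3 rad).
It fails at once if the shorter carton is shifted by more than 30 mm (distance of carton_1 from where it was at the start of the episode above 0.03 m).
It fails at once if the taller carton is shifted by more than 30 mm (distance of carton_2 from where it was at the start of the episode above 0.03 m).
It fails at once if the dropper bottle is shifted by more than 30 mm (distance of dropper from where it was at the start of the episode above 0.03 m).
It fails at once if the timer is shifted by more than 30 mm (distance of timer from where it was at the start of the episode above 0.03 m).
Of stick_1, stick_2, stick_3 only 1 to 3 are there at a start; the rules pass over those that are not, and their reading is None.
At some moment in a run one of cover_1, cover_2, cover_3, cover_4, stick_1, stick_2, stick_3, case may be knocked a few centimetres aside while the robot is not near it.
Once in a run the grip may slacken for a moment while it holds something.
It also fails if it takes over 210 s, if anything falls off the work surface, if the arm or the gripper's body presses on something with over 40 N, if the wrist force passes 120 N, or if a joint passes its speed limit or range.

## Robot

A 6-joint arm with a two-finger parallel gripper is mounted at the origin on the work surface; the furniture and walls round the work are solid. World frame = base frame: x ahead of the robot, y to its left, z up, the work surface at z = 0. Lengths are in mm, angles in rad, forces in N, time in s.
With the tool pointing down it reaches from about 400 to 925 mm from the base axis. Payload 12.5 kg.
Tool frame: the origin (TCP) lies at the very end of the fingers, on their centre line; the grasp point (between the pads) lies 19 mm behind it; z points along the fingers, y is the line along which they close (so a half turn about z gives the same grasp; the last joint's range is limited). The gripper opens to 95 mm and grips with 3 to 60 N. Pads are 20 mm wide; open, the fingers measure 119 mm over their backs; the gripper's body (75 mm by 180 mm) begins 59 mm behind the grasp point.
Start: joints at [1.151, 0.491, 1.559, -0, 1.092, -0.106], TCP at [192.905, 594.503, 214.661] pointing down, gripper open.
Joint ranges: [-3.1, 3.1], [-0.84, 2.19], [0.05, 2.79], [-1.13, 4.28], [0.06, 2.93], [-2.69, 2.69]. Speed limits (rad/s): [2.22, 2.22, 2.79, 3.14, 3.14, 3.14].

## Interface

Orientations are given as [roll, pitch, yaw] about the fixed x, y, z axes, in that order (R = Rz(yaw) Ry(pitch) Rx(roll)).
In Python, from cell import state, imaging, env, spot_in, mark_of gives the robot as it stands. The module is installed in compiled form; this text tells all that it offers.
- The arm moves only by the tool step_arm, never from a script. Its argument "increments" is a list of rows, each an object with "slide": the shift along the tool's x, y, z in m, a list of three; "roll": the turn about the tool's z in rad. A call has 1 to 5 rows; each row is the pose to reach, as a shift and turn from the pose commanded when the call began, along the tool's axes at that moment; what a row does not reach only later rows make up. A row lasts 1/8 s, in which the tool goes at most 62.5 mm and 10.7 degrees, less where a joint would pass 70% of its speed; a pose out of reach is approached as far as the arm can. A call with a gripper value outside its range is refused whole. "fingers" is the opening, from 0 (shut) to 1 (fully open), set as the call begins (left out, the last holds). The fingers move at their own pace and stop on an object; the grip force is fixed at half the most. Time passes only in rows, so rows that repeat a pose let the fingers close. It gives the time, the measured TCP pose, the force, the opening and the grip force at its end, in the units of the state.
- state(): the state, without advancing time (a new reading comes with each control period).
- imaging.read_camera(name): name is "scene" or "top" or "wrist"; returns a dict with "color" (384x512x3 uint8, red, green, blue), "z_map" (384x512 float32, mm along the optical axis (not along the pixel's ray), 0 where there is no reading), "intrinsics" (3x3 intrinsics, pixels), "camera_from_world" (4x4, takes a point from world to camera coordinates). Camera axes: x right, y up, looking along -z (the intrinsics and any distortion apply to the point x, -y, -z); pixel columns grow to the right and rows downward; lengths in mm; the calibration is good to about 2 mm. A picture is of the moment at which its call begins.
- env.job_done(): hands the job in; it is judged then, once.
Trained networks look in the newest picture that a camera, given by its name, has taken for a name from the list of things; names that differ only in an ending like _2 or _b are one class to them, and where a whole thing is asked for, a point or a joint stands for the part that bears it (a point fixed in the world has none). Each returns a list of dicts, best first, with "confidence" (0 to 1); they miss things now and then, are a little off and sometimes report something else, mostly with a low value. They report only what shows in the picture. A call takes as long as a camera call. They do not tell look-alikes from the thing itself.
- spot_in(camera, target): "bbox" ([left, top, right, bottom] in pixels, round what is visible of it).
- mark_of(camera, target): "uv" ([column, row] in pixels: a listed point, or the origin of a listed thing).
The state is a dict: "t": time; "joints": joint angles; "qvel": joint speeds; "tau": joint torques, N m; "eef_pos": TCP position; "tcp_rot": TCP orientation; "ft_force": force on the tool from outside, world axes, zero at the start; "moment": the same for the moment, N m; "opening": opening from 0.0 (shut) to 1.0 (fully open); "grip_force": force on a finger pad.
Only numpy, scipy, OpenCV 4.12 (cv2) and the standard library are available. Lean on these libraries where they do the work, as an engineer would, in place of code of your own. Each camera call takes 0.05 s, during which the arm holds its last target. There are 200 camera calls.

## Working session

There is one attempt and no reset: what is moved stays moved. The work goes in short steps, Python scripts to look and compute and a tool call to move; the robot and the scene stay as the last step left them, time stands still between calls to the robot, and variables do not carry over. Pictures are saved under pics/ and viewed, at most 14 in all, crops included, and the job is handed in when it is done.

Besides the shell and the picture viewer there is one more tool, called as name(argument=value, ...) on one line, values as JSON. step_arm: Moves the arm, as the interface text tells. Its arguments: {"type":"object","properties":{"increments":{"type":"array"},"fingers":{"type":"number"}},"required":["increments"]}

```bash
mkdir -p pics
cat > h.py <<'E'
import numpy as np, cv2
from cell import state, imaging, env, spot_in, mark_of
def cam(n, save=None):
    c=imaging.read_camera(n)
    if save: cv2.imwrite('pics/'+save, c['color'][:,:,::-1])
    return c
def ray(c,uv):
    K=np.array(c['intrinsics']);T=np.array(c['camera_from_world'])
    d=np.linalg.inv(K)@np.array([uv[0],uv[1],1.0]); d=np.array([d[0],-d[1],-d[2]])
    R=T[:3,:3];o=-R.T@T[:3,3]; return o,R.T@d
def at_z(c,uv,z):
    o,d=ray(c,uv); return o+d*(z-o[2])/d[2]
def cloud(c):
    h,w=c['z_map'].shape; u,v=np.meshgrid(np.arange(w),np.arange(h))
    K=np.array(c['intrinsics']);T=np.array(c['camera_from_world']); z=c['z_map']
    P=np.stack([(u-K[0,2])/K[0,0]*z,-(v-K[1,2])/K[1,1]*z,-z],-1)
    W=(P-T[:3,3])@T[:3,:3]; W[z==0]=np.nan; return W
def proj(c,p):
    T=np.array(c['camera_from_world']);q=T[:3,:3]@np.array(p)+T[:3,3];K=np.array(c['intrinsics'])
    q=K@np.array([q[0],-q[1],-q[2]]);return q[:2]/q[2]
E
python3 - <<'E'
from h import *
print(state())
for n in ('top','scene'):
    c=cam(n,n+'0.png')
    print(n,at_z(c,(256,192),0).round(),ray(c,(256,192))[0].round())
    for t in ('case','lid_edge','lid_hinge','bay','cover_1','stick_1','timer','dropper','carton_1'):
        m=mark_of(n,t); print(t,[(np.round(x['uv']).tolist(),round(x['confidence'],2),at_z(c,x['uv'],0).round()[:2].tolist()) for x in m])
E
```

```text
{'t': 0.0, 'joints': array([ 1.15139140e+00,  4.91563933e-01,  1.55943638e+00,  8.20691966e-06,
        1.09167203e+00, -1.05571645e-01]), 'qvel': array([ 9.58631572e-04, -9.96025066e-05, -1.23570776e-03,  1.60266821e-03,
        4.52943088e-04, -1.67899599e-03]), 'tau': array([-2.90706012e-03, -6.12637424e+01, -2.58185649e+01,  6.91408035e-02,
        4.81880992e-02, -6.91592413e-05]), 'eef_pos': array([192.80741496, 594.27538275, 214.06352478]), 'tcp_rot': array([-3.14051975e+00, -1.21010769e-04,  2.82775552e+00]), 'ft_force': array([ 0.09716742, -0.26217771, -0.34891105]), 'moment': array([ 0.00933366, -0.03807499, -0.0513179 ]), 'grip_force': 0.0, 'opening': 0.999577605649989}
top [656.  15.   0.] [ 408.    2. 1306.]
case [([245.0, 227.0], 0.79, [558.0, 45.0])]
lid_edge [([246.0, 170.0], 0.97, [721.0, 44.0])]
lid_hinge []
bay []
cover_1 [([354.0, 214.0], 0.7, [591.0, -255.0]), ([326.0, 245.0], 0.69, [506.0, -177.0]), ([327.0, 186.0], 0.53, [670.0, -184.0]), ([358.0, 271.0], 0.44, [436.0, -261.0]), ([329.0, 216.0], 0.3, [587.0, -187.0])]
stick_1 [([330.0, 215.0], 0.69, [591.0, -19
[... 304 characters left out ...]
 -432.  811.]
case [([228.0, 225.0], 0.82, [539.0, 36.0])]
lid_edge [([256.0, 151.0], 0.73, [867.0, 173.0])]
lid_hinge [([246.0, 197.0], 0.98, [661.0, 64.0])]
bay []
cover_1 [([284.0, 270.0], 0.54, [506.0, -179.0]), ([296.0, 309.0], 0.45, [432.0, -262.0]), ([316.0, 228.0], 0.44, [681.0, -177.0]), ([326.0, 265.0], 0.42, [584.0, -260.0]), ([345.0, 230.0], 0.33, [722.0, -248.0])]
stick_1 [([345.0, 199.0], 0.62, [835.0, -190.0]), ([302.0, 254.0], 0.56, [580.0, -192.0]), ([275.0, 289.0], 0.54, [448.0, -191.0])]
timer [([343.0, 230.0], 0.62, [719.0, -242.0]), ([326.0, 264.0], 0.19, [589.0, -260.0])]
dropper [([328.0, 265.0], 0.41, [589.0, -263.0])]
carton_1 [([297.0, 200.0], 0.59, [744.0, -72.0])]
```

Run:
```python
import cv2
a=cv2.imread('pics/top0.png');cv2.imwrite('pics/top0b.png',cv2.resize(a,(800,600),interpolation=cv2.INTER_CUBIC))
cv2.imwrite('pics/top0c.png',cv2.resize(a[110:300,300:390],None,fx=3,fy=3,interpolation=cv2.INTER_CUBIC))
```

```text
(no output)
```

View pics/top0b.png

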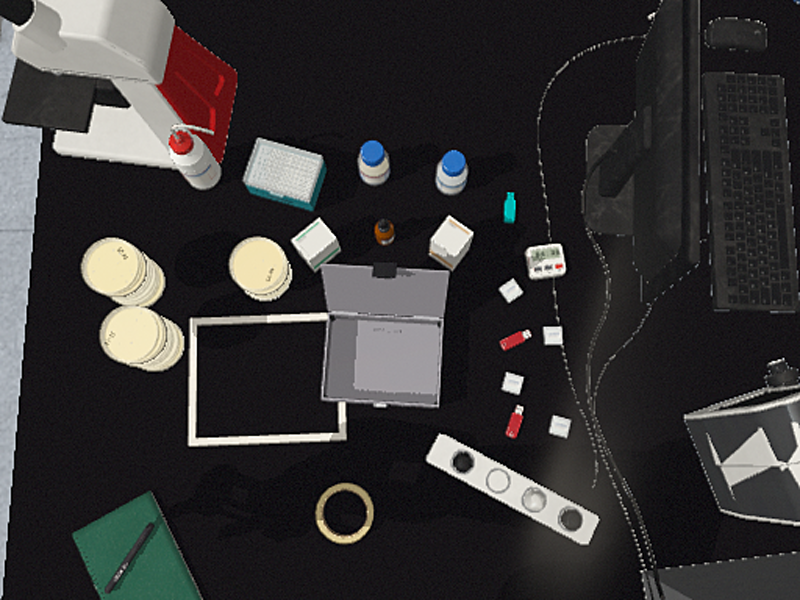

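View pics/top0c.png

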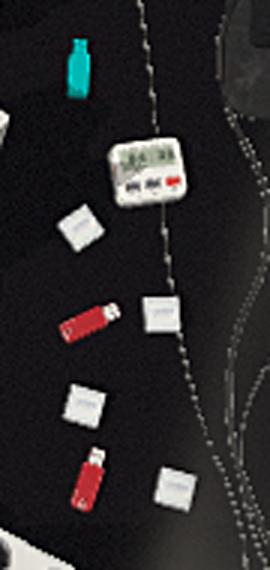

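View pics/scene0.png

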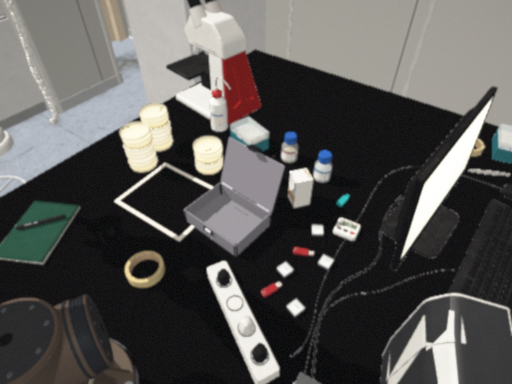

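Top view: two red sticks (800‑px coordinates 515,340 and 515,421), four covers (511,290; 553,336; 512,382; 560,426), the turquoise lookalike at 510,207, the case at 380,360 with its lid leaning back, and the tape outline to its left, partly under the case. Next I'll measure exact poses.

```bash
cat >> h.py <<'E'
def rects(c,mask,z,amin=40,amax=2000):
    out=[]; n,l,st,ce=cv2.connectedComponentsWithStats(mask.astype(np.uint8))
    for i in range(1,n):
        if amin<st[i,4]<amax:
            v,u=np.nonzero(l==i); P=np.array([at_z(c,(a,b),z)[:2] for a,b in zip(u,v)])
            (x,y),(w,h),a=cv2.minAreaRect(P.astype(np.float32)); out.append((round(x,1),round(y,1),round(w,1),round(h,1),round(a,1),ce[i].round(0).tolist()))
    return out
def smalls(c,zc=14,zs=9):
    im=c['color'].astype(int);r,g,b=im[...,0],im[...,1],im[...,2]
    W=cloud(c); reg=(W[...,1]<-120)&(W[...,1]>-320)&(W[...,0]>380)&(W[...,0]<720)
    red=(r>100)&(r-g>60)&(r-b>60); wh=(im.min(-1)>110)
    print('red',rects(c,red&reg,zs,30,600)); print('white',rects(c,wh&reg,zc,60,900))
E
python3 - <<'E'
from h import *
c=cam('top'); smalls(c)
W=cloud(c)
im=c['color'].astype(int)
# case: rim pixels z 45-53
m=(W[...,2]>44)&(W[...,2]<54)&(abs(W[...,1]-40)<140)&(W[...,0]>430)&(W[...,0]<680)
P=W[m][:,:2].astype(np.float32); print('rim',len(P),cv2.minAreaRect(P), P.min(0),P.max(0))
m=(W[...,2]>60)&(abs(W[...,1]-40)<120)&(W[...,0]>600)&(W[...,0]<760)
print('lid',W[m].min(0),W[m].max(0))
# bay tape
m=(im.min(-1)>150)&(abs(W[...,2])<8)&(W[...,1]>60)&(W[...,1]<330)&(W[...,0]>420)&(W[...,0]<720)
v,u=np.nonzero(m);P=np.array([at_z(c,(a,b),0)[:2] for a,b in zip(u,v)]).astype(np.float32)
print('bay',len(P),cv2.minAreaRect(P),P.min(0),P.max(0), cv2.boxPoints(cv2.minAreaRect(P)))
# obstacles tall near bay
for lo,hi,y0,y1,x0,x1 in [(30,200,170,480,480,850)]:
    m=(W[...,2]>lo)&(W[...,1]>y0)&(W[...,1]<y1)&(W[...,0]>x0)&(W[...,0]<x1)
    n,l,st,ce=cv2.connectedComponentsWithStats(m.astype(np.uint8))
    for i in range(1,n):
        if st[i,4]>60: print('obst',np.percentile(W[l==i],[2,98],axis=0).round().tolist())
E
```

```text
red [(580.8, -181.1, 19.6, 42.5, 26.0, [328.0, 218.0]), (433.8, -179.1, 19.4, 41.5, 69.5, [329.0, 272.0])]
white [(707.9, -246.9, 27.3, 65.2, 6.0, [349.0, 172.0]), (669.7, -181.3, 31.6, 32.8, 33.6, [327.0, 186.0]), (587.3, -252.8, 32.5, 33.1, 89.5, [354.0, 215.0]), (505.8, -178.8, 31.3, 32.5, 73.5, [328.0, 245.0]), (431.5, -257.0, 32.6, 31.7, 75.6, [358.0, 273.0])]
rim 460 ((548.0782470703125, 44.87732696533203), (200.64932250976562, 153.9132080078125), 86.10527038574219) [464.82596  -57.814186] [631.2002  148.00272]
lid [618.81535913 -79.27639349  60.03563295] [759.97954462 159.92174303 214.0454871 ]
bay 858 ((535.7220458984375, 203.2691650390625), (291.7655334472656, 234.37881469726562), 73.8302993774414) [420.02     62.44781] [684.4973  328.53842] [[382.5426   95.79265]
 [607.64966  30.52208]
 [688.9015  310.74567]
 [463.79443 376.01624]]
obst [[826.0, 171.0, 33.0], [850.0, 253.0, 78.0]]
obst [[715.0, 170.0, 36.0], [767.0, 196.0, 91.0]]
obst [[659.0, 210.0, 41.0], [746.0, 296.0, 98.0]]
obst [[535.0, 399.0, 39.0], [724.0, 478.0, 146.0]]
```

```bash
cat >> h.py <<'E'
def go(x,y,z,yaw,frm=None):
    """increment (tool frame slide m, roll) from current/(frm) to target, tool down"""
    if frm is None:
        s=state(); frm=[*s['eef_pos'],s['tcp_rot'][2]]
    a=frm[3]; d=np.array([x,y,z])-frm[:3]
    t=np.array([[np.cos(a),np.sin(a),0],[np.sin(a),-np.cos(a),0],[0,0,-1]])@d/1000
    r=-((yaw-a+np.pi)%(2*np.pi)-np.pi)
    print('go',np.round([x,y,z,yaw],2).tolist(),'slide',t.round(4).tolist(),'roll',round(r,3),'rows>=',int(max(np.ceil(np.linalg.norm(t)/.0625),np.ceil(abs(r)/.186))))
    return [x,y,z,yaw]
E
python3 - <<'E'
from h import *
c=cam('top');W=cloud(c);im=c['color'].astype(int)
m=(im.min(-1)>140)&(abs(W[...,2])<8)
def pts(u0,u1,v0,v1):
    v,u=np.nonzero(m[v0:v1,u0:u1]);return np.array([at_z(c,(a+u0,b+v0),0)[:2] for a,b in zip(u,v)]).astype(np.float32)
for n,b in dict(left=(117,128,212,276),bot=(130,212,275,288),top=(130,200,196,212)).items():
    P=pts(*b); l=cv2.fitLine(P,cv2.DIST_HUBER,0,.01,.01).ravel(); print(n,len(P),l, np.degrees(np.arctan2(l[1],l[0])))
p=None
p=go(300,520,230,3.07); p=go(480,300,230,2.8,p);p=go(505,-10,200,2.8,p);p=go(505.8,-178.8,70,2.854,p);p=go(505.8,-178.8,4,2.854,p)
E
```

```text
left 294 [9.9915332e-01 4.1141473e-02 5.1520184e+02 3.8262909e+02] 2.3578982
bot 389 [ 3.4195744e-02 -9.9941516e-01  4.1321182e+02  2.4829712e+02] -88.040344
top 282 [ 2.9406436e-02 -9.9956751e-01  6.2498877e+02  2.6850299e+02] -88.31489
go [300.0, 520.0, 230.0, 3.07] slide [-0.1249, -0.0378, -0.0153] roll -0.242 rows>= 3
go [480.0, 300.0, 230.0, 2.8] slide [-0.1953, -0.2066, 0.0] roll 0.27 rows>= 5
go [505.0, -10.0, 200.0, 2.8] slide [-0.1274, -0.2837, 0.03] roll -0.0 rows>= 5
go [505.8, -178.8, 70.0, 2.85] slide [-0.0573, -0.1588, 0.13] roll -0.054 rows>= 4
go [505.8, -178.8, 4.0, 2.85] slide [0.0, 0.0, 0.066] roll -0.0 rows>= 2
```

step_arm(increments=[{"slide": [-0.06,-0.02,-0.0153],"roll": -0.08},{"slide": [-0.125,-0.038,-0.0153],"roll": -0.16},{"slide": [-0.125,-0.038,-0.0153],"roll": -0.242}], fingers=0.6)

```text
t: 1.48
eef_pos: [302.9, 517.9, 230.3]
tcp_rot: [3.141, 0.001, 3.069]
ft_force: [-0.2, 1.1, -0.3]
opening: 0.742
grip_force: 0.0
```

step_arm(increments=[{"slide": [-0.04,-0.042,0],"roll": 0.08},{"slide": [-0.08,-0.083,0],"roll": 0.16},{"slide": [-0.12,-0.125,0],"roll": 0.27},{"slide": [-0.16,-0.166,0],"roll": 0.27},{"slide": [-0.195,-0.207,0],"roll": 0.27}])

```text
t: 2.1
eef_pos: [480.9, 297.7, 230.1]
tcp_rot: [3.141, 0.0, 2.8]
ft_force: [1.2, -0.5, 0.3]
opening: 0.599
grip_force: 0.0
```

step_arm(increments=[{"slide": [-0.025,-0.056,0.006]},{"slide": [-0.05,-0.112,0.012]},{"slide": [-0.075,-0.168,0.018]},{"slide": [-0.1,-0.225,0.024]},{"slide": [-0.127,-0.284,0.03]}])

```text
invalid input at $.increments[0]: expected keys slide, roll
```

step_arm(increments=[{"slide": [-0.025,-0.056,0.006],"roll": 0},{"slide": [-0.05,-0.112,0.012],"roll": 0},{"slide": [-0.075,-0.168,0.018],"roll": 0},{"slide": [-0.1,-0.225,0.024],"roll": 0},{"slide": [-0.127,-0.284,0.03],"roll": 0}])

```text
t: 2.72
eef_pos: [503.9, -10.1, 200.2]
tcp_rot: [3.141, 0.001, 2.8]
ft_force: [2.1, -0.2, 0.3]
opening: 0.6
grip_force: 0.0
```

step_arm(increments=[{"slide": [-0.02,-0.053,0.03],"roll": -0.054},{"slide": [-0.04,-0.106,0.06],"roll": -0.054},{"slide": [-0.057,-0.159,0.1],"roll": -0.054},{"slide": [-0.057,-0.159,0.13],"roll": -0.054},{"slide": [-0.057,-0.159,0.13],"roll": -0.054}])

```text
t: 3.35
eef_pos: [503.2, -177.3, 68.4]
tcp_rot: [3.141, -0.004, 2.852]
ft_force: [0.0, -0.0, -0.4]
opening: 0.599
grip_force: 0.0
```

Run:
```python
from h import *
c=cam('wrist','w1.png'); W=cloud(c)
print(mark_of('wrist','cover_3')[:2]); smalls(c); go(505.8,-178.8,4,2.854)
```

```text
[{'uv': [198.4, 314.8], 'confidence': 0.85}]
red [(567.9, -170.7, 23.3, 12.6, 73.4, [280.0, 273.0])]
white [(379.4, -124.4, 17.4, 16.5, 61.7, [274.0, 20.0]), (419.7, -175.2, 7.2, 6.8, 73.4, [220.0, 101.0]), (460.1, -189.6, 12.8, 14.3, 71.2, [219.0, 161.0]), (532.3, -372.3, 12.4, 23.6, 33.2, [44.0, 298.0])]
go [505.8, -178.8, 4.0, 2.85] slide [-0.0017, -0.0016, 0.0669] roll 0.0 rows>= 2
```

View pics/w1.png

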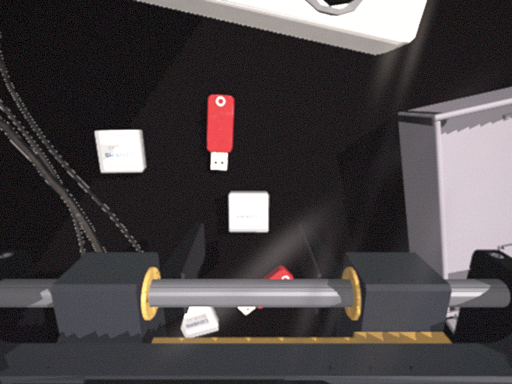

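The wrist view shows cover C3 at (249,212), stick B at (220,130) and C4 at (121,151). The fingers sit at about x = 195 and 310, so C3 is between them and I'll descend.

step_arm(increments=[{"slide": [-0.0015,-0.0015,0.03],"roll": 0},{"slide": [-0.0015,-0.0015,0.055],"roll": 0},{"slide": [-0.0015,-0.0015,0.066],"roll": 0},{"slide": [-0.0015,-0.0015,0.066],"roll": 0}])

```text
t: 3.95
eef_pos: [505.8, -178.5, 4.9]
tcp_rot: [-3.142, 0.001, 2.855]
ft_force: [-0.4, -0.8, -0.0]
opening: 0.598
grip_force: 0.0
```

step_arm(increments=[{"slide": [0,0,0],"roll": 0},{"slide": [0,0,0],"roll": 0},{"slide": [0,0,0],"roll": 0},{"slide": [0,0,0],"roll": 0},{"slide": [0,0,0],"roll": 0}], fingers=0.15)

```text
t: 4.58
eef_pos: [505.5, -179.0, 4.6]
tcp_rot: [3.142, 0.001, 2.854]
ft_force: [-1.4, 0.6, 6.3]
opening: 0.331
grip_force: 30.0
```

step_arm(increments=[{"slide": [0,0,-0.03],"roll": 0},{"slide": [0,0,-0.06],"roll": 0},{"slide": [0,0,-0.09],"roll": 0},{"slide": [0,0,-0.09],"roll": 0}])

```text
t: 5.08
eef_pos: [506.1, -179.3, 95.9]
tcp_rot: [-3.141, 0.004, 2.854]
ft_force: [0.3, 0.6, -0.1]
opening: 0.327
grip_force: 30.0
```

```bash
cat >> h.py <<'E'
CX,CY,CA=548,45,-0.068
def slot(dx,dy):
    return CX+dx*np.cos(CA)-dy*np.sin(CA), CY+dx*np.sin(CA)+dy*np.cos(CA)
E
python3 - <<'E'
from h import *
for s in [(-40,-60),(-40,0),(-40,60),(20,-40),(20,40)]: print(s,np.round(slot(*s),1))
p=go(*slot(-40,60),94,3.073); p=go(*slot(-40,60),11,3.073,p)
E
```

```text
(-40, -60) [504.  -12.1]
(-40, 0) [508.1  47.7]
(-40, 60) [512.2 107.6]
(20, -40) [565.2   3.7]
(20, 40) [570.7  83.5]
go [512.17, 107.58, 94.0, 3.07] slide [0.0757, 0.2768, 0.0019] roll -0.219 rows>= 5
go [512.17, 107.58, 11.0, 3.07] slide [0.0, 0.0, 0.083] roll -0.0 rows>= 2
```

step_arm(increments=[{"slide": [0.016,0.058,0.002],"roll": -0.1},{"slide": [0.032,0.117,0.002],"roll": -0.219},{"slide": [0.048,0.175,0.002],"roll": -0.219},{"slide": [0.064,0.233,0.002],"roll": -0.219},{"slide": [0.0757,0.277,0.002],"roll": -0.219}])

```text
t: 5.7
eef_pos: [510.7, 110.4, 91.0]
tcp_rot: [-3.141, -0.001, 3.074]
ft_force: [1.4, -0.5, -0.2]
opening: 0.327
grip_force: 30.0
```

step_arm(increments=[{"slide": [0,0,0],"roll": 0},{"slide": [0,0,0.03],"roll": 0},{"slide": [0,0,0.06],"roll": 0},{"slide": [0,0,0.082],"roll": 0},{"slide": [0,0,0.082],"roll": 0}])

```text
t: 6.32
eef_pos: [510.5, 107.2, 8.3]
tcp_rot: [-3.141, -0.003, 3.072]
ft_force: [-1.4, 0.2, 0.1]
opening: 0.333
grip_force: 30.0
```

step_arm(increments=[{"slide": [0,0,0],"roll": 0},{"slide": [0,0,0],"roll": 0},{"slide": [0,0,-0.04],"roll": 0},{"slide": [0,0,-0.09],"roll": 0},{"slide": [0,0,-0.09],"roll": 0}], fingers=0.5)

```text
t: 6.95
eef_pos: [512.9, 108.3, 103.7]
tcp_rot: [3.141, 0.007, 3.073]
ft_force: [-0.8, 0.7, -0.5]
opening: 0.499
grip_force: 0.0
```

Run:
```python
from h import *
c=cam('top','t1.png'); smalls(c)
print([(np.round(x['uv']).tolist(),round(x['confidence'],2),at_z(c,x['uv'],5).round()[:2].tolist()) for x in mark_of('top','cover_1')+mark_of('top','case')])
p=go(506,-20,100,2.784);p=go(433.8,-179.1,80,2.784,p);p=go(433.8,-179.1,4,2.784,p);p=go(433.8,-179.1,94,2.784,p);p=go(*slot(20,40),94,3.073,p)
```

```text
red [(581.2, -182.1, 17.1, 39.7, 26.1, [328.0, 217.0]), (433.8, -179.1, 19.4, 41.5, 69.5, [329.0, 271.0])]
white [(705.2, -246.2, 64.3, 28.6, 89.5, [349.0, 172.0]), (669.7, -181.3, 31.6, 32.8, 33.4, [327.0, 186.0]), (587.3, -252.8, 32.5, 33.1, 89.5, [354.0, 215.0]), (431.5, -257.0, 32.6, 31.7, 75.6, [358.0, 273.0])]
[([328.0, 188.0], 0.7, [666.0, -187.0]), ([358.0, 268.0], 0.61, [443.0, -261.0]), ([354.0, 215.0], 0.47, [588.0, -255.0]), ([246.0, 229.0], 0.88, [551.0, 44.0]), ([329.0, 269.0], 0.16, [441.0, -182.0])]
go [506.0, -20.0, 100.0, 2.78] slide [-0.0038, -0.1281, -0.0001] roll 0.289 rows>= 3
go [433.8, -179.1, 80.0, 2.78] slide [0.0119, -0.1743, 0.02] roll -0.0 rows>= 3
go [433.8, -179.1, 4.0, 2.78] slide [0.0, 0.0, 0.076] roll -0.0 rows>= 2
go [433.8, -179.1, 94.0, 2.78] slide [0.0, 0.0, -0.09] roll -0.0 rows>= 2
go [570.67, 83.55, 94.0, 3.07] slide [-0.0363, 0.2939, 0.0] roll -0.289 rows>= 5
```

step_arm(increments=[{"slide": [-0.001,-0.043,0],"roll": 0.14},{"slide": [-0.0025,-0.086,0],"roll": 0.289},{"slide": [-0.004,-0.128,0],"roll": 0.289},{"slide": [-0.004,-0.128,0],"roll": 0.289}])

```text
t: 7.6
eef_pos: [506.0, -21.8, 98.9]
tcp_rot: [-3.141, -0.002, 2.781]
ft_force: [-0.2, 2.0, -0.3]
opening: 0.499
grip_force: 0.0
```

step_arm(increments=[{"slide": [0.004,-0.058,0],"roll": 0},{"slide": [0.008,-0.116,0.01],"roll": 0},{"slide": [0.012,-0.174,0.02],"roll": 0},{"slide": [0.012,-0.174,0.02],"roll": 0},{"slide": [0.012,-0.174,0.02],"roll": 0}])

```text
t: 8.22
eef_pos: [434.4, -177.8, 79.6]
tcp_rot: [3.141, -0.001, 2.784]
ft_force: [-0.3, -0.0, 0.0]
opening: 0.502
grip_force: 0.0
```

step_arm(increments=[{"slide": [0,0,0.03],"roll": 0},{"slide": [0,0,0.06],"roll": 0},{"slide": [0,0,0.076],"roll": 0},{"slide": [0,0,0.076],"roll": 0}])

```text
t: 8.72
eef_pos: [434.5, -176.8, 3.3]
tcp_rot: [3.141, -0.002, 2.786]
ft_force: [-0.5, -0.5, -0.0]
opening: 0.503
grip_force: 0.0
```

step_arm(increments=[{"slide": [0,0,0],"roll": 0},{"slide": [0,0,0],"roll": 0},{"slide": [0,0,0],"roll": 0},{"slide": [0,0,0],"roll": 0},{"slide": [0,0,0],"roll": 0}], fingers=0.05)

```text
t: 9.35
eef_pos: [434.6, -178.6, 4.6]
tcp_rot: [3.142, 0.001, 2.784]
ft_force: [0.5, 1.9, 6.4]
opening: 0.194
grip_force: 30.0
```

step_arm(increments=[{"slide": [0,0,-0.03],"roll": 0},{"slide": [0,0,-0.06],"roll": 0},{"slide": [0,0,-0.09],"roll": 0},{"slide": [0,0,-0.09],"roll": 0}])

```text
t: 9.85
eef_pos: [435.1, -179.0, 95.7]
tcp_rot: [-3.141, 0.004, 2.784]
ft_force: [0.0, -1.1, -0.9]
opening: 0.196
grip_force: 30.0
```

step_arm(increments=[{"slide": [-0.007,0.058,0],"roll": -0.14},{"slide": [-0.014,0.116,0],"roll": -0.289},{"slide": [-0.021,0.174,0],"roll": -0.289},{"slide": [-0.028,0.233,0],"roll": -0.289},{"slide": [-0.036,0.293,0],"roll": -0.289}])

```text
t: 10.48
eef_pos: [571.0, 85.1, 92.8]
tcp_rot: [-3.141, -0.001, 3.073]
ft_force: [0.2, -0.8, 0.3]
opening: 0.197
grip_force: 30.0
```

step_arm(increments=[{"slide": [0,0,0],"roll": 0},{"slide": [0,0,0.03],"roll": 0},{"slide": [0,0,0.06],"roll": 0},{"slide": [0,0,0.083],"roll": 0},{"slide": [0,0,0.083],"roll": 0}])

```text
t: 11.1
eef_pos: [569.3, 82.4, 9.2]
tcp_rot: [-3.141, -0.004, 3.072]
ft_force: [0.2, 0.3, 0.4]
opening: 0.196
grip_force: 30.0
```

step_arm(increments=[{"slide": [0,0,0],"roll": 0},{"slide": [0,0,0],"roll": 0},{"slide": [0,0,-0.04],"roll": 0},{"slide": [0,0,-0.09],"roll": 0},{"slide": [0,0,-0.09],"roll": 0}], fingers=0.5)

```text
t: 11.72
eef_pos: [572.4, 83.3, 105.3]
tcp_rot: [3.141, 0.007, 3.073]
ft_force: [-0.0, 0.9, -0.1]
opening: 0.497
grip_force: 0.0
```

Run:
```python
from h import *
c=cam('top','t2.png'); smalls(c)
p=go(581,-181.3,80,2.025);p=go(581,-181.3,4,2.025,p);p=go(581,-181.3,94,2.025,p);p=go(*slot(20,-40),94,3.073,p)
```

```text
red [(580.8, -181.1, 19.6, 42.5, 26.0, [328.0, 218.0])]
white [(706.7, -246.2, 64.3, 25.7, 89.5, [349.0, 172.0]), (669.7, -181.3, 31.6, 32.8, 33.4, [327.0, 186.0]), (587.3, -252.8, 32.5, 33.1, 89.5, [354.0, 215.0]), (431.5, -257.0, 32.6, 31.7, 75.6, [358.0, 273.0])]
go [581.0, -181.3, 80.0, 2.02] slide [-0.0277, -0.2633, 0.0232] roll 1.048 rows>= 6
go [581.0, -181.3, 4.0, 2.02] slide [0.0, 0.0, 0.076] roll -0.0 rows>= 2
go [581.0, -181.3, 94.0, 2.02] slide [0.0, 0.0, -0.09] roll -0.0 rows>= 2
go [565.24, 3.73, 94.0, 3.07] slide [0.1732, 0.067, 0.0] roll -1.048 rows>= 6
```

step_arm(increments=[{"slide": [-0.006,-0.055,0],"roll": 0.1},{"slide": [-0.012,-0.11,0],"roll": 0.25},{"slide": [-0.018,-0.165,0],"roll": 0.43},{"slide": [-0.024,-0.22,0],"roll": 0.61},{"slide": [-0.0277,-0.2633,0],"roll": 0.79}])

```text
t: 12.4
eef_pos: [579.6, -183.4, 100.0]
tcp_rot: [-3.141, -0.001, 2.276]
ft_force: [0.9, 1.1, -0.4]
opening: 0.5
grip_force: 0.0
```

step_arm(increments=[{"slide": [0,0,0.01],"roll": 0.15},{"slide": [0,0,0.023],"roll": 0.258},{"slide": [0,0,0.023],"roll": 0.258},{"slide": [0,0,0.023],"roll": 0.258}])

```text
t: 12.9
eef_pos: [580.2, -181.2, 78.0]
tcp_rot: [-3.141, -0.0, 2.027]
ft_force: [0.0, 0.4, 0.3]
opening: 0.502
grip_force: 0.0
```

Run:
```python
from h import *
p=go(581,-181.3,4,2.025);p=go(581,-181.3,94,2.025,p);p=go(*slot(20,-40),94,3.073,p)
```

```text
go [581.0, -181.3, 4.0, 2.02] slide [-0.0005, 0.0006, 0.074] roll 0.002 rows>= 2
go [581.0, -181.3, 94.0, 2.02] slide [0.0, 0.0, -0.09] roll -0.0 rows>= 2
go [565.24, 3.73, 94.0, 3.07] slide [0.1732, 0.067, 0.0] roll -1.048 rows>= 6
```

step_arm(increments=[{"slide": [0,0,0.03],"roll": 0},{"slide": [0,0,0.06],"roll": 0},{"slide": [0,0,0.075],"roll": 0},{"slide": [0,0,0.075],"roll": 0}])

```text
t: 13.4
eef_pos: [580.1, -181.1, 2.7]
tcp_rot: [-3.141, -0.001, 2.026]
ft_force: [-1.0, -0.7, 0.7]
opening: 0.499
grip_force: 0.0
```

step_arm(increments=[{"slide": [0,0,0],"roll": 0},{"slide": [0,0,0],"roll": 0},{"slide": [0,0,0],"roll": 0},{"slide": [0,0,0],"roll": 0},{"slide": [0,0,0],"roll": 0}], fingers=0.05)

```text
t: 14.02
eef_pos: [580.5, -181.4, 3.6]
tcp_rot: [3.141, 0.0, 2.025]
ft_force: [-0.2, 1.2, 5.7]
opening: 0.195
grip_force: 30.0
```

step_arm(increments=[{"slide": [0,0,-0.03],"roll": 0},{"slide": [0,0,-0.06],"roll": 0},{"slide": [0,0,-0.09],"roll": -0.13},{"slide": [0,0,-0.09],"roll": -0.3},{"slide": [0,0,-0.09],"roll": -0.448}])

```text
t: 14.65
eef_pos: [580.3, -181.3, 93.5]
tcp_rot: [3.141, 0.0, 2.478]
ft_force: [1.0, 0.4, -0.1]
opening: 0.193
grip_force: 30.0
```

Run:
```python
from h import *
p=go(*slot(20,-40),94,3.073);p=go(*slot(20,-40),11,3.073,p)
```

```text
go [565.24, 3.73, 94.0, 3.07] slide [0.1258, 0.1365, -0.0005] roll -0.595 rows>= 4
go [565.24, 3.73, 11.0, 3.07] slide [0.0, 0.0, 0.083] roll -0.0 rows>= 2
```

step_arm(increments=[{"slide": [0.03,0.034,0],"roll": -0.17},{"slide": [0.06,0.068,0],"roll": -0.34},{"slide": [0.09,0.102,0],"roll": -0.5},{"slide": [0.126,0.1365,0],"roll": -0.595},{"slide": [0.126,0.1365,0],"roll": -0.595}])

```text
t: 15.28
eef_pos: [565.4, 6.6, 93.2]
tcp_rot: [3.141, -0.001, 3.072]
ft_force: [-0.2, -0.4, 0.3]
opening: 0.195
grip_force: 30.0
```

step_arm(increments=[{"slide": [0,0,0],"roll": 0},{"slide": [0,0,0.03],"roll": 0},{"slide": [0,0,0.06],"roll": 0},{"slide": [0,0,0.083],"roll": 0},{"slide": [0,0,0.083],"roll": 0}])

```text
t: 15.9
eef_pos: [565.5, 2.7, 8.8]
tcp_rot: [3.141, -0.003, 3.066]
ft_force: [0.1, -0.5, -0.1]
opening: 0.196
grip_force: 30.0
```

step_arm(increments=[{"slide": [0,0,0],"roll": 0},{"slide": [0,0,0],"roll": 0},{"slide": [0,0,-0.04],"roll": 0},{"slide": [0,0,-0.09],"roll": 0},{"slide": [0,0,-0.09],"roll": 0}], fingers=0.55)

```text
t: 16.52
eef_pos: [567.8, 3.7, 104.3]
tcp_rot: [-3.141, 0.007, 3.068]
ft_force: [0.2, 0.1, -0.9]
opening: 0.546
grip_force: 0.0
```

Run:
```python
from h import *
c=cam('top','t3.png'); smalls(c)
p=go(431.5,-257,80,2.89);p=go(431.5,-257,4,2.89,p);p=go(431.5,-257,94,2.89,p);p=go(*slot(-40,0),94,3.073,p)
```

```text
red []
white [(705.2, -246.2, 64.3, 28.6, 89.5, [349.0, 172.0]), (669.7, -181.3, 31.6, 32.8, 33.4, [327.0, 186.0]), (587.3, -252.8, 32.5, 33.1, 89.5, [354.0, 215.0]), (431.5, -257.0, 32.6, 31.7, 75.6, [358.0, 273.0])]
go [431.5, -257.0, 80.0, 2.89] slide [0.1157, -0.2701, 0.0223] roll 0.178 rows>= 5
go [431.5, -257.0, 4.0, 2.89] slide [0.0, 0.0, 0.076] roll -0.0 rows>= 2
go [431.5, -257.0, 94.0, 2.89] slide [0.0, 0.0, -0.09] roll -0.0 rows>= 2
go [508.09, 47.72, 94.0, 3.07] slide [0.0017, 0.3142, 0.0] roll -0.183 rows>= 6
```

step_arm(increments=[{"slide": [0.023,-0.054,0],"roll": 0.09},{"slide": [0.046,-0.108,0],"roll": 0.178},{"slide": [0.07,-0.162,0],"roll": 0.178},{"slide": [0.093,-0.216,0.01],"roll": 0.178},{"slide": [0.1157,-0.27,0.022],"roll": 0.178}])

```text
t: 17.2
eef_pos: [429.5, -258.2, 77.3]
tcp_rot: [3.141, -0.0, 2.89]
ft_force: [0.6, -1.3, 0.4]
opening: 0.549
grip_force: 0.0
```

step_arm(increments=[{"slide": [0,0,0],"roll": 0},{"slide": [0,0,0],"roll": 0},{"slide": [0,0,0.03],"roll": 0},{"slide": [0,0,0.06],"roll": 0},{"slide": [0,0,0.075],"roll": 0}])

```text
t: 17.82
eef_pos: [431.1, -255.3, 2.0]
tcp_rot: [3.141, -0.001, 2.892]
ft_force: [0.5, -0.6, 0.4]
opening: 0.549
grip_force: 0.0
```

step_arm(increments=[{"slide": [0,0,0],"roll": 0},{"slide": [0,0,0],"roll": 0},{"slide": [0,0,0],"roll": 0},{"slide": [0,0,0],"roll": 0},{"slide": [0,0,0],"roll": 0}], fingers=0.15)

```text
t: 18.45
eef_pos: [431.2, -257.0, 4.0]
tcp_rot: [-3.141, 0.001, 2.89]
ft_force: [1.5, 2.3, 7.2]
opening: 0.328
grip_force: 30.0
```

step_arm(increments=[{"slide": [0,0,-0.03],"roll": 0},{"slide": [0,0,-0.06],"roll": 0},{"slide": [0,0,-0.09],"roll": 0},{"slide": [0,0.02,-0.09],"roll": 0},{"slide": [0,0.05,-0.09],"roll": 0}])

```text
t: 19.08
eef_pos: [443.1, -207.5, 92.9]
tcp_rot: [3.142, 0.0, 2.888]
ft_force: [0.7, -0.5, -1.1]
opening: 0.327
grip_force: 30.0
```

Run:
```python
from h import *
p=go(*slot(-40,0),94,3.073);p=go(*slot(-40,0),11,3.073,p)
```

```text
go [508.09, 47.72, 94.0, 3.07] slide [0.0011, 0.2634, -0.0011] roll -0.185 rows>= 5
go [508.09, 47.72, 11.0, 3.07] slide [0.0, 0.0, 0.083] roll -0.0 rows>= 2
```

step_arm(increments=[{"slide": [0,0.055,0],"roll": -0.09},{"slide": [0,0.11,0],"roll": -0.185},{"slide": [0,0.165,0],"roll": -0.185},{"slide": [0,0.22,0],"roll": -0.185},{"slide": [0.001,0.263,0],"roll": -0.185}])

```text
t: 19.7
eef_pos: [507.2, 49.5, 92.3]
tcp_rot: [3.141, -0.001, 3.076]
ft_force: [0.5, 0.1, -0.8]
opening: 0.324
grip_force: 30.0
```

step_arm(increments=[{"slide": [0,0,0],"roll": 0},{"slide": [0,0,0.03],"roll": 0},{"slide": [0,0,0.06],"roll": 0},{"slide": [0,0,0.082],"roll": 0},{"slide": [0,0,0.082],"roll": 0}])

```text
t: 20.32
eef_pos: [506.5, 46.2, 9.7]
tcp_rot: [-3.142, -0.003, 3.074]
ft_force: [0.1, 0.2, 0.6]
opening: 0.329
grip_force: 30.0
```

step_arm(increments=[{"slide": [0,0,0],"roll": 0},{"slide": [0,0,0],"roll": 0},{"slide": [0,0,-0.04],"roll": 0},{"slide": [0,0,-0.09],"roll": 0},{"slide": [0,0,-0.09],"roll": 0}], fingers=0.5)

```text
t: 20.95
eef_pos: [509.3, 46.5, 104.8]
tcp_rot: [3.141, 0.007, 3.075]
ft_force: [0.0, 0.6, -0.2]
opening: 0.502
grip_force: 0.0
```

Run:
```python
from h import *
c=cam('top','t4.png'); smalls(c)
p=go(587.3,-252.8,80,1.571);p=go(587.3,-252.8,4,1.571,p);p=go(587.3,-252.8,94,1.571,p);p=go(*slot(-40,-60),94,3.073,p)
```

```text
red []
white [(705.2, -246.2, 64.3, 28.6, 89.5, [349.0, 172.0]), (669.7, -181.3, 31.6, 32.8, 33.4, [327.0, 186.0]), (587.3, -252.8, 32.5, 33.1, 89.5, [354.0, 215.0])]
go [587.3, -252.8, 80.0, 1.57] slide [-0.0986, -0.2934, 0.023] roll 1.504 rows>= 9
go [587.3, -252.8, 4.0, 1.57] slide [0.0, 0.0, 0.076] roll -0.0 rows>= 2
go [587.3, -252.8, 94.0, 1.57] slide [0.0, 0.0, -0.09] roll -0.0 rows>= 2
go [504.02, -12.14, 94.0, 3.07] slide [0.2407, -0.0832, 0.0] roll -1.502 rows>= 9
```

step_arm(increments=[{"slide": [-0.018,-0.055,0],"roll": 0.15},{"slide": [-0.036,-0.108,0],"roll": 0.3},{"slide": [-0.055,-0.162,0],"roll": 0.45},{"slide": [-0.074,-0.22,0],"roll": 0.6},{"slide": [-0.092,-0.275,0],"roll": 0.78}])

```text
t: 21.62
eef_pos: [581.0, -235.9, 99.9]
tcp_rot: [-3.141, -0.001, 2.289]
ft_force: [1.3, 0.1, -0.5]
opening: 0.496
grip_force: 0.0
```

Run:
```python
from h import *
p=go(587.3,-252.8,80,1.571)
```

```text
go [587.3, -252.8, 80.0, 1.57] slide [-0.0169, -0.0064, 0.0199] roll 0.718 rows>= 4
```

step_arm(increments=[{"slide": [-0.0169,-0.0064,0.01],"roll": 0.18},{"slide": [-0.0169,-0.0064,0.02],"roll": 0.36},{"slide": [-0.0169,-0.0064,0.02],"roll": 0.54},{"slide": [-0.0169,-0.0064,0.02],"roll": 0.718},{"slide": [-0.0169,-0.0064,0.02],"roll": 0.718}], fingers=0.55)

```text
t: 22.25
eef_pos: [587.2, -250.7, 80.0]
tcp_rot: [-3.14, -0.001, 1.578]
ft_force: [0.1, -0.3, -0.2]
opening: 0.553
grip_force: 0.0
```

Run:
```python
from h import *
c=cam('wrist','w2.png')
q=proj(c,(587.3,-252.8,14)); print(q,mark_of('wrist','cover_2')[:2])
p=go(587.3,-252.8,4,1.571)
```

```text
[250.46404205 205.94721101] [{'uv': [359.8, 120.6], 'confidence': 0.86}, {'uv': [255.1, 204.5], 'confidence': 0.75}]
go [587.3, -252.8, 4.0, 1.57] slide [-0.0021, -0.0001, 0.0764] roll 0.01 rows>= 2
```

step_arm(increments=[{"slide": [-0.002,0,0.03],"roll": 0.007},{"slide": [-0.002,0,0.06],"roll": 0.007},{"slide": [-0.002,0,0.0755],"roll": 0.007},{"slide": [-0.002,0,0.0755],"roll": 0.007}])

```text
t: 22.85
eef_pos: [587.3, -252.6, 4.8]
tcp_rot: [-3.14, -0.001, 1.571]
ft_force: [1.0, -0.0, 0.1]
opening: 0.548
grip_force: 0.0
```

step_arm(increments=[{"slide": [0,0,0],"roll": 0},{"slide": [0,0,0],"roll": 0},{"slide": [0,0,0],"roll": 0},{"slide": [0,0,0],"roll": 0},{"slide": [0,0,0],"roll": 0}], fingers=0.15)

```text
t: 23.48
eef_pos: [588.0, -253.1, 6.5]
tcp_rot: [3.14, 0.001, 1.57]
ft_force: [-0.2, 0.4, 7.1]
opening: 0.326
grip_force: 30.0
```

step_arm(increments=[{"slide": [0,0,-0.03],"roll": 0},{"slide": [0,0,-0.06],"roll": 0},{"slide": [0,0,-0.09],"roll": -0.18},{"slide": [0,0,-0.09],"roll": -0.36},{"slide": [0,0,-0.09],"roll": -0.54}])

```text
t: 24.1
eef_pos: [587.7, -252.9, 96.2]
tcp_rot: [3.141, 0.001, 2.116]
ft_force: [0.6, -0.6, 0.4]
opening: 0.332
grip_force: 30.0
```

step_arm(increments=[{"slide": [0,0,0],"roll": -0.18},{"slide": [0,0,0],"roll": -0.36},{"slide": [0,0,0],"roll": -0.54},{"slide": [0,0,0],"roll": -0.72},{"slide": [0,0,0],"roll": -0.9}])

```text
t: 24.72
eef_pos: [587.6, -252.8, 95.7]
tcp_rot: [3.141, -0.0, 3.016]
ft_force: [-0.3, 0.1, -0.3]
opening: 0.325
grip_force: 30.0
```

Run:
```python
from h import *
p=go(*slot(-40,-60),94,3.073);p=go(*slot(-40,-60),11,3.073,p)
```

```text
go [504.02, -12.14, 94.0, 3.07] slide [0.1131, 0.2283, 0.0017] roll -0.057 rows>= 5
go [504.02, -12.14, 11.0, 3.07] slide [0.0, 0.0, 0.083] roll -0.0 rows>= 2
```

step_arm(increments=[{"slide": [0.023,0.046,0.002],"roll": -0.057},{"slide": [0.046,0.092,0.002],"roll": -0.057},{"slide": [0.07,0.138,0.002],"roll": -0.057},{"slide": [0.093,0.185,0.002],"roll": -0.057},{"slide": [0.113,0.228,0.002],"roll": -0.057}])

```text
t: 25.35
eef_pos: [504.8, -10.5, 93.9]
tcp_rot: [3.141, 0.0, 3.067]
ft_force: [0.8, -0.1, -0.3]
opening: 0.325
grip_force: 30.0
```

step_arm(increments=[{"slide": [0,0,0],"roll": 0},{"slide": [0,0,0.03],"roll": 0},{"slide": [0,0,0.06],"roll": 0},{"slide": [0,0,0.082],"roll": 0},{"slide": [0,0,0.082],"roll": 0}])

```text
t: 25.98
eef_pos: [505.5, -12.7, 10.7]
tcp_rot: [3.141, -0.002, 3.066]
ft_force: [-0.9, 0.5, 0.1]
opening: 0.328
grip_force: 30.0
```

step_arm(increments=[{"slide": [0,0,0],"roll": 0},{"slide": [0,0,0],"roll": 0},{"slide": [0,0,-0.04],"roll": 0},{"slide": [0,0,-0.1],"roll": 0},{"slide": [0,0,-0.14],"roll": 0}], fingers=0.5)

```text
t: 26.6
eef_pos: [505.8, -12.1, 154.8]
tcp_rot: [-3.141, 0.003, 3.067]
ft_force: [-0.3, -0.3, -0.9]
opening: 0.499
grip_force: 0.0
```

step_arm(increments=[{"slide": [0,-0.06,0],"roll": 0},{"slide": [0,-0.12,0],"roll": 0},{"slide": [0,-0.16,0],"roll": 0},{"slide": [0,-0.16,0],"roll": 0}])

```text
t: 27.1
eef_pos: [493.4, -173.9, 152.3]
tcp_rot: [-3.141, 0.001, 3.063]
ft_force: [-0.8, 0.7, -0.5]
opening: 0.502
grip_force: 0.0
```

```bash
cat >> h.py <<'E'
def casefit(c,y0=-100,y1=420):
    W=cloud(c)
    m=(W[...,2]>43)&(W[...,2]<57)&(W[...,1]>y0)&(W[...,1]<y1)&(W[...,0]>400)&(W[...,0]<650)
    n,l,st,ce=cv2.connectedComponentsWithStats(cv2.dilate(m.astype(np.uint8),np.ones((3,3))));
    i=1+np.argmax(st[1:,4]); P=W[m&(l==i)][:,:2].astype(np.float32)
    print('case',len(P),cv2.minAreaRect(P)); return P
E
python3 - <<'E'
from h import *
c=cam('top','t5.png'); smalls(c); casefit(c)
for t in('lid_edge','lid_hinge'): print(t,mark_of('top',t)[:1])
im=cv2.imread('pics/t5.png'); cv2.imwrite('pics/t5b.png',cv2.resize(im[150:290,180:380],(800,560),interpolation=cv2.INTER_CUBIC))
W=cloud(c)
for y in (0,45,90): # lid profile
    m=(abs(W[...,1]-y)<6)&(W[...,2]>70)&(W[...,0]>600)&(W[...,0]<730); P=W[m]; P=P[np.argsort(P[:,2])]; print(P[::max(1,len(P)//8)].round().tolist())
E
```

```text
red []
white [(705.2, -246.2, 64.3, 28.6, 89.5, [349.0, 172.0]), (670.0, -181.1, 32.4, 32.8, 33.4, [327.0, 186.0])]
case 538 ((547.5858764648438, 44.751190185546875), (200.93948364257812, 157.43299865722656), 85.9102554321289)
lid_edge [{'uv': [244.0, 168.2], 'confidence': 0.7}]
lid_hinge [{'uv': [249.2, 201.2], 'confidence': 0.98}]
[[626.0, -4.0, 71.0], [630.0, -4.0, 93.0], [640.0, -4.0, 110.0], [646.0, -4.0, 123.0], [650.0, 1.0, 139.0], [655.0, 6.0, 152.0], [659.0, -4.0, 166.0], [664.0, 3.0, 180.0], [669.0, 5.0, 191.0]]
[[630.0, 49.0, 71.0], [634.0, 40.0, 90.0], [641.0, 50.0, 108.0], [646.0, 44.0, 121.0], [655.0, 51.0, 143.0], [657.0, 43.0, 157.0], [654.0, 48.0, 204.0], [673.0, 46.0, 206.0], [657.0, 48.0, 211.0]]
[[633.0, 88.0, 71.0], [640.0, 95.0, 86.0], [643.0, 89.0, 102.0], [650.0, 85.0, 120.0], [655.0, 92.0, 133.0], [659.0, 95.0, 151.0], [664.0, 92.0, 163.0], [670.0, 96.0, 179.0], [675.0, 88.0, 190.0]]
```

View pics/t5b.png

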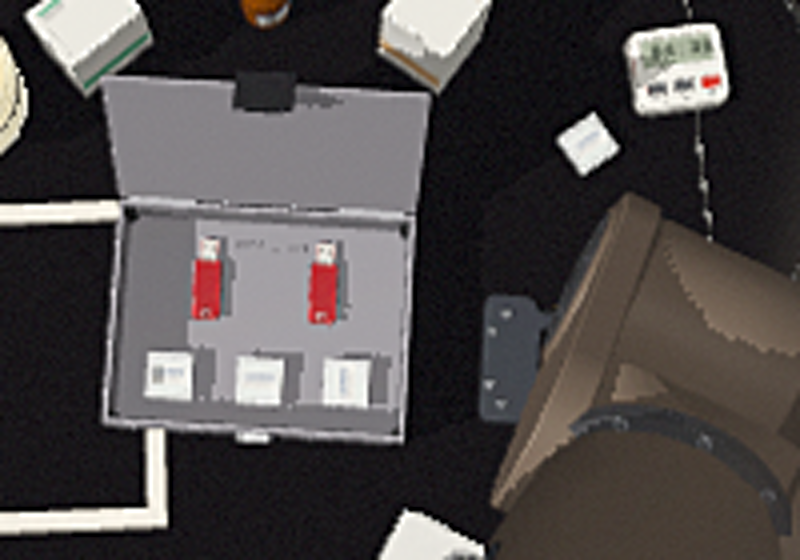

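All five items lie flat in the case (top view, sticks at 207,280 and 323,280, covers at 170,375, 260,380 and 346,382 in the crop). The lid stands open, with its edge near x≈672, z≈195. Next I'll go behind the lid with closed fingers.

Run:
```python
from h import *
p=go(493,-174,285,3.073);p=go(718,34,285,3.073,p);p=go(718,34,150,3.073,p)
# arc: corner offset 10 in x
h0=np.array([623,50])
prev=None
q=[718,34,150,3.073]
for th,r in [(90,110),(75,115),(60,120),(45,122),(30,125),(20,128),(12,132),(6,135)]:
    t=np.radians(th);x=h0[0]-r*np.cos(t)+4*np.sin(t)+10; z=h0[1]+r*np.sin(t)+4*np.cos(t)
    y=40+(623-x)*.068; q=go(x,y,z,3.073,q)
```

```text
go [493.0, -174.0, 285.0, 3.07] slide [0.0003, -0.0031, -0.133] roll -0.006 rows>= 3
go [718.0, 34.0, 285.0, 3.07] slide [-0.2102, 0.2229, 0.0] roll -0.0 rows>= 5
go [718.0, 34.0, 150.0, 3.07] slide [0.0, 0.0, 0.135] roll -0.0 rows>= 3
go [637.0, 39.05, 160.0, 3.07] slide [0.0812, -0.0005, -0.01] roll -0.0 rows>= 2
go [607.1, 41.08, 162.12, 3.07] slide [0.03, -0.0, -0.0021] roll -0.0 rows>= 1
go [576.46, 43.16, 155.92, 3.07] slide [0.0307, -0.0, 0.0062] roll -0.0 rows>= 1
go [549.56, 44.99, 139.1, 3.07] slide [0.027, -0.0, 0.0168] roll -0.0 rows>= 1
go [526.75, 46.55, 115.96, 3.07] slide [0.0229, -0.0, 0.0231] roll -0.0 rows>= 1
go [514.09, 47.41, 97.54, 3.07] slide [0.0127, -0.0, 0.0184] roll -0.0 rows>= 1
go [504.72, 48.04, 81.36, 3.07] slide [0.0094, -0.0, 0.0162] roll -0.0 rows>= 1
go [499.16, 48.42, 68.09, 3.07] slide [0.0056, -0.0, 0.0133] roll -0.0 rows>= 1
```

step_arm(increments=[{"slide": [0,-0.003,-0.05],"roll": -0.006},{"slide": [0,-0.003,-0.1],"roll": -0.006},{"slide": [0,-0.003,-0.133],"roll": -0.006},{"slide": [0,-0.003,-0.133],"roll": -0.006}], fingers=0.0)

```text
t: 27.75
eef_pos: [494.1, -173.5, 287.1]
tcp_rot: [-3.14, 0.004, 3.075]
ft_force: [0.1, -0.2, -0.1]
opening: 0.136
grip_force: 0.0
```

step_arm(increments=[{"slide": [-0.04,0.042,0],"roll": 0},{"slide": [-0.08,0.085,0],"roll": 0},{"slide": [-0.12,0.127,0],"roll": 0},{"slide": [-0.16,0.17,0],"roll": 0},{"slide": [-0.2,0.212,0],"roll": 0}])

```text
t: 28.38
eef_pos: [708.2, 26.0, 283.2]
tcp_rot: [3.142, -0.002, 3.074]
ft_force: [0.3, -1.2, 0.2]
opening: 0.007
grip_force: 0.0
```

step_arm(increments=[{"slide": [-0.0102,0.0109,0],"roll": 0},{"slide": [-0.0102,0.0109,0],"roll": 0},{"slide": [-0.0102,0.0109,0.045],"roll": 0},{"slide": [-0.0102,0.0109,0.09],"roll": 0},{"slide": [-0.0102,0.0109,0.135],"roll": 0}])

```text
t: 29.0
eef_pos: [717.2, 32.1, 148.8]
tcp_rot: [-3.141, 0.0, 3.072]
ft_force: [0.7, -0.5, -0.8]
opening: 0.006
grip_force: 0.0
```

Run:
```python
from h import *
p=go(718,34,150,3.073)
```

```text
go [718.0, 34.0, 150.0, 3.07] slide [-0.0007, 0.0019, -0.0012] roll -0.001 rows>= 1
```

Now I'll sweep the lid over, checking the force as it goes.

step_arm(increments=[{"slide": [0.02,0,0],"roll": 0},{"slide": [0.04,0,-0.003],"roll": 0},{"slide": [0.06,0,-0.007],"roll": 0},{"slide": [0.08,0,-0.01],"roll": 0},{"slide": [0.095,0,-0.011],"roll": 0}])

```text
t: 29.62
eef_pos: [621.8, 38.8, 161.3]
tcp_rot: [-3.141, 0.0, 3.072]
ft_force: [1.3, -0.0, -0.7]
opening: 0.01
grip_force: 0.3
```

step_arm(increments=[{"slide": [0.016,0,-0.001],"roll": 0},{"slide": [0.031,0,0.002],"roll": 0},{"slide": [0.047,0,0.005],"roll": 0},{"slide": [0.061,0,0.013],"roll": 0},{"slide": [0.074,0,0.022],"roll": 0}])

```text
t: 30.25
eef_pos: [548.3, 44.0, 139.0]
tcp_rot: [-3.142, 0.001, 3.072]
ft_force: [1.6, 0.3, 0.8]
opening: 0.006
grip_force: 0.3
```

Run:
```python
from h import *
s=state();print(s['eef_pos'],s['ft_force'])
c=cam('scene','s2.png')
cv2.imwrite('pics/s2b.png',cv2.resize(cv2.imread('pics/s2.png')[100:280,140:360],None,fx=3,fy=3,interpolation=cv2.INTER_CUBIC))
```

```text
[548.3147742   44.03165205 139.02487269] [1.55639664 0.27293218 0.78137957]
```

View pics/s2b.png

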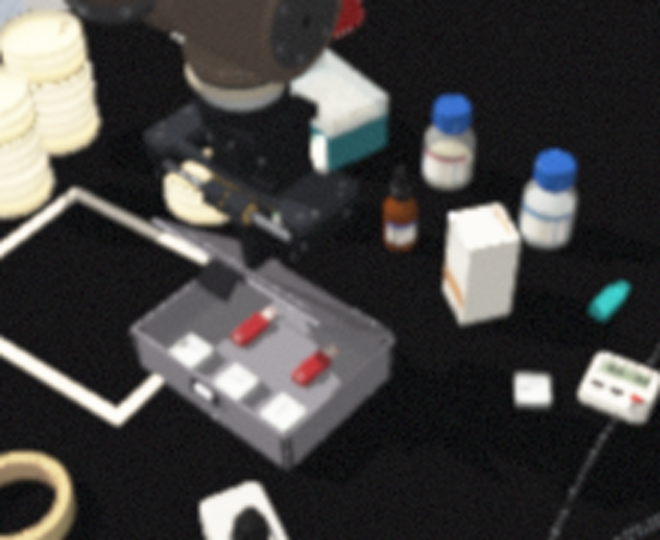

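The lid is about 45° down, resting under the fingers, and the contents haven't moved. I'll carry on along the arc.

step_arm(increments=[{"slide": [0.01,0,0.011],"roll": 0},{"slide": [0.022,0,0.024],"roll": 0},{"slide": [0.034,0,0.042],"roll": 0},{"slide": [0.044,0,0.058],"roll": 0},{"slide": [0.05,0,0.069],"roll": 0}])

```text
t: 30.92
eef_pos: [499.2, 48.2, 69.1]
tcp_rot: [3.142, -0.0, 3.072]
ft_force: [1.4, -0.2, 0.4]
opening: 0.006
grip_force: 0.3
```

step_arm(increments=[{"slide": [0.004,0,0.003],"roll": 0},{"slide": [0.006,0,0.006],"roll": 0},{"slide": [0.007,0,0.009],"roll": 0},{"slide": [0.007,0,0.012],"roll": 0},{"slide": [0.007,0,0.012],"roll": 0}])

```text
t: 31.55
eef_pos: [492.9, 48.9, 57.5]
tcp_rot: [3.142, -0.0, 3.073]
ft_force: [0.2, 0.2, 0.3]
opening: 0.003
grip_force: 0.0
```

step_arm(increments=[{"slide": [0,0,0.002],"roll": 0},{"slide": [0,0,0.004],"roll": 0},{"slide": [0,0,0.004],"roll": 0}])

```text
t: 31.92
eef_pos: [492.9, 48.9, 53.5]
tcp_rot: [3.142, -0.0, 3.073]
ft_force: [-1.1, 0.9, 0.8]
opening: 0.004
grip_force: 0.3
```

step_arm(increments=[{"slide": [0,0,0.002],"roll": 0},{"slide": [0,0,0.002],"roll": 0}])

```text
t: 32.17
eef_pos: [493.0, 48.9, 51.7]
tcp_rot: [3.142, 0.0, 3.073]
ft_force: [-0.8, 0.4, 4.3]
opening: 0.006
grip_force: 2.0
```

Run:
```python
from h import *
s=state();print(s['eef_pos'],s['ft_force'])
c=cam('scene','s3.png')
cv2.imwrite('pics/s3b.png',cv2.resize(cv2.imread('pics/s3.png')[140:280,140:320],None,fx=4,fy=4,interpolation=cv2.INTER_CUBIC))
```

```text
[492.9555676   48.91537764  51.69284233] [-0.78461413  0.40523242  4.27026584]
```

View pics/s3b.png

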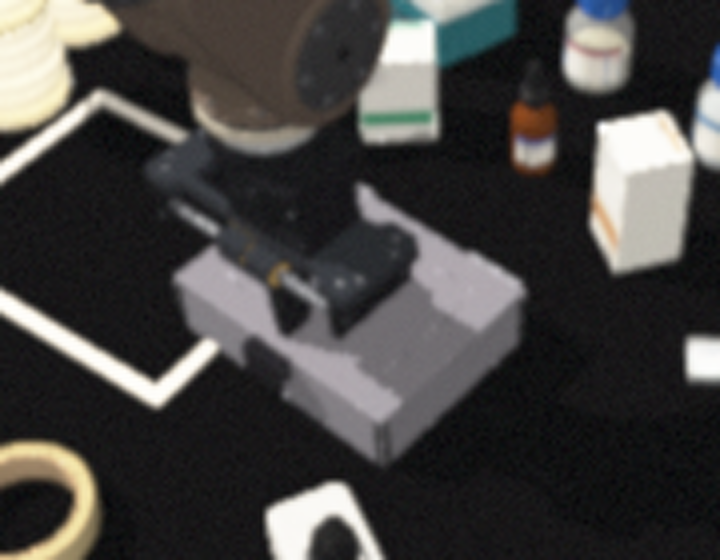

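The lid is almost flat with the tongue over the lugs (265,355), and 4 N is building. I'll press further.

step_arm(increments=[{"slide": [0,0,0.001],"roll": 0},{"slide": [0,0,0.002],"roll": 0},{"slide": [0,0,0.002],"roll": 0}])

```text
t: 32.6
eef_pos: [493.0, 48.9, 49.9]
tcp_rot: [3.141, 0.0, 3.073]
ft_force: [-1.4, -0.1, 7.2]
opening: 0.007
grip_force: 3.8
```

step_arm(increments=[{"slide": [0,0,0.001],"roll": 0},{"slide": [0,0,0.001],"roll": 0}])

```text
t: 32.85
eef_pos: [493.0, 48.9, 49.0]
tcp_rot: [3.141, 0.0, 3.073]
ft_force: [-2.4, 0.1, 9.2]
opening: 0.005
grip_force: 4.7
```

step_arm(increments=[{"slide": [0,0,0.001],"roll": 0},{"slide": [0,0,0.002],"roll": 0}])

```text
t: 33.1
eef_pos: [493.0, 48.9, 47.2]
tcp_rot: [3.142, 0.001, 3.073]
ft_force: [-2.9, 0.5, 12.8]
opening: 0.007
grip_force: 6.6
```

step_arm(increments=[{"slide": [0,0,0.001],"roll": 0},{"slide": [0,0,0.002],"roll": 0}])

```text
t: 33.35
eef_pos: [493.1, 48.9, 45.4]
tcp_rot: [3.141, 0.001, 3.073]
ft_force: [-4.5, 0.1, 17.1]
opening: 0.005
grip_force: 8.3
```

Run:
```python
from h import *
s=state();print(s['eef_pos'],s['ft_force'])
c=cam('scene');W=cloud(c)
for x in (480,520,560,600):
  for y in (-20,20,110):
    m=(abs(W[...,0]-x)<8)&(abs(W[...,1]-y)<8)&(W[...,2]<90)&(W[...,2]>10); print(x,y,m.sum(),np.median(W[m][:,2]) if m.any() else None)
```

```text
[493.07338506  48.92645603  45.3777703 ] [-4.53994318  0.07726881 17.14055969]
480 -20 24 43.4554349146176
480 20 33 42.28937278804219
480 110 43 34.508185247318
520 -20 26 46.36028690273746
520 20 1 45.307899593057044
520 110 0 None
560 -20 28 49.5250692214399
560 20 0 None
560 110 0 None
600 -20 21 50.457453991126485
600 20 13 51.12650811533905
600 110 0 None
```

Depth shows the front edge at or below the shut level, so the catch has probably engaged. I'll release and check.

step_arm(increments=[{"slide": [0,0,-0.005],"roll": 0},{"slide": [0,0,-0.012],"roll": 0},{"slide": [0,0,-0.022],"roll": 0},{"slide": [0,0,-0.022],"roll": 0}])

```text
t: 33.9
eef_pos: [493.3, 48.9, 67.3]
tcp_rot: [3.141, 0.001, 3.073]
ft_force: [0.2, 0.4, 0.1]
opening: 0.002
grip_force: 0.0
```

Run:
```python
from h import *
s=state();print(s['eef_pos'],s['ft_force'])
c=cam('scene','s4.png');W=cloud(c)
for x in (480,520,560,600):
  for y in (-20,20,110):
    m=(abs(W[...,0]-x)<8)&(abs(W[...,1]-y)<8)&(W[...,2]<150)&(W[...,2]>10); print(x,y,m.sum(),np.median(W[m][:,2]) if m.any() else None)
cv2.imwrite('pics/s4b.png',cv2.resize(cv2.imread('pics/s4.png')[140:280,140:320],None,fx=4,fy=4,interpolation=cv2.INTER_CUBIC))
```

```text
[493.30988211  48.91440972  67.2970078 ] [0.1749609  0.39602727 0.0920372 ]
480 -20 30 53.842089698679075
480 20 45 53.297791965588274
480 110 48 43.88067076074627
520 -20 28 54.433636245679295
520 20 19 54.06930435337982
520 110 11 54.52315515059351
560 -20 22 53.25608606231964
560 20 13 53.66551745400616
560 110 0 None
600 -20 22 51.67599440126773
600 20 19 52.42881164543895
600 110 0 None
```

View pics/s4b.png

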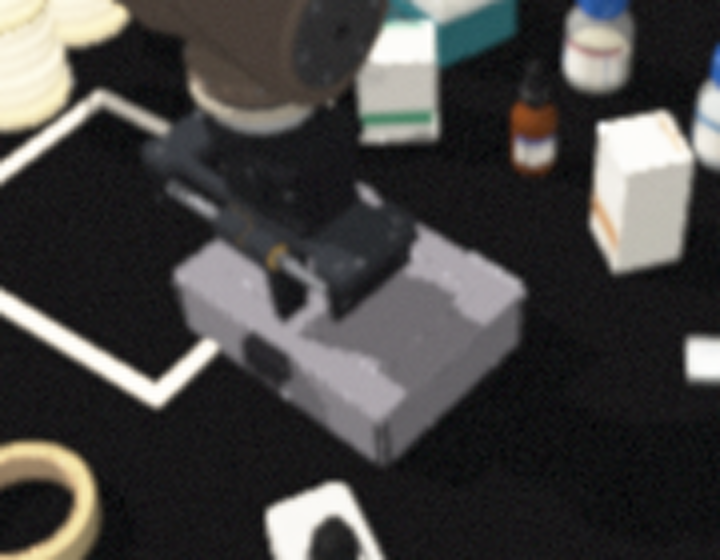

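The lid stays flat at z≈54 after release, so it is latched. Next I'll move to the right-hand side, check the case pose, and push with two spread fingers.

Run:
```python
from h import *
p=go(493,49,120,3.073);p=go(500,-130,120,2.3,p);p=go(*slot(0,-140),120,1.502,p)
```

```text
go [493.0, 49.0, 120.0, 3.07] slide [0.0001, 0.0001, -0.0531] roll -0.0 rows>= 1
go [500.0, -130.0, 120.0, 2.3] slide [-0.0193, -0.1781, 0.0] roll 0.773 rows>= 5
go [538.49, -94.68, 120.0, 1.5] slide [0.0007, 0.0522, 0.0] roll 0.798 rows>= 5
```

step_arm(increments=[{"slide": [0,0,-0.04],"roll": 0},{"slide": [0,0,-0.053],"roll": 0},{"slide": [-0.005,-0.04,-0.053],"roll": 0.15},{"slide": [-0.01,-0.09,-0.053],"roll": 0.3},{"slide": [-0.019,-0.14,-0.053],"roll": 0.48}], fingers=1.0)

```text
t: 34.58
eef_pos: [502.0, -93.3, 119.2]
tcp_rot: [-3.142, -0.0, 2.588]
ft_force: [0.9, 0.6, 0.3]
opening: 0.475
grip_force: 0.0
```

Run:
```python
from h import *
p=go(*slot(0,-140),120,1.502)
```

```text
go [538.49, -94.68, 120.0, 1.5] slide [-0.0318, 0.018, -0.0008] roll 1.086 rows>= 6
```

step_arm(increments=[{"slide": [-0.01,0.006,0],"roll": 0.18},{"slide": [-0.02,0.012,0],"roll": 0.36},{"slide": [-0.0318,0.018,0],"roll": 0.54},{"slide": [-0.0318,0.018,0],"roll": 0.72},{"slide": [-0.0318,0.018,0],"roll": 0.9}])

```text
t: 35.2
eef_pos: [538.6, -93.2, 118.8]
tcp_rot: [-3.141, -0.0, 1.687]
ft_force: [-0.9, 0.4, -0.2]
opening: 0.977
grip_force: 0.0
```

step_arm(increments=[{"slide": [0,0,0],"roll": 0.15},{"slide": [0,0,0],"roll": 0.186},{"slide": [0,0,0],"roll": 0.186}])

```text
t: 35.58
eef_pos: [538.7, -93.3, 119.3]
tcp_rot: [-3.141, -0.0, 1.509]
ft_force: [0.1, 0.2, -0.1]
opening: 1.0
grip_force: 0.0
```

Run:
```python
from h import *
c=cam('top','t6.png');casefit(c); smalls(c)
W=cloud(c)
for x in (490,530,570,610):print([round(float(np.median(W[(abs(W[...,0]-x)<8)&(abs(W[...,1]-y)<8)][:,2])),1) for y in (0,40,80,120)])
p=go(*slot(0,-140),12,1.502);p=go(*slot(0,-114),12,1.502,p)
bx,by,ba=519.3,252,.037
p=go(bx+110*np.sin(ba),by-110*np.cos(ba),12,1.571+ba,p)
im=cv2.imread('pics/t6.png'); cv2.imwrite('pics/t6b.png',cv2.resize(im[130:310,110:380],(800,533),interpolation=cv2.INTER_CUBIC))
```

```text
case 2818 ((528.801025390625, 61.865779876708984), (185.07179260253906, 168.31466674804688), 85.95854949951172)
red []
white [(705.2, -246.1, 64.5, 28.6, 89.5, [349.0, 172.0]), (670.0, -181.1, 32.4, 32.8, 33.4, [327.0, 186.0])]
[56.0, 56.5, 56.6, 57.1]
[56.2, 56.1, 55.7, 54.5]
[55.1, 55.8, 55.5, 54.8]
[50.0, 54.1, 53.1, 53.7]
go [538.49, -94.68, 12.0, 1.5] slide [-0.0014, -0.0002, 0.1074] roll 0.007 rows>= 2
go [540.25, -68.74, 12.0, 1.5] slide [0.026, -0.0, 0.0] roll -0.0 rows>= 1
go [523.37, 142.08, 12.0, 1.61] slide [0.2092, -0.0313, 0.0] roll -0.106 rows>= 4
```

View pics/t6b.png

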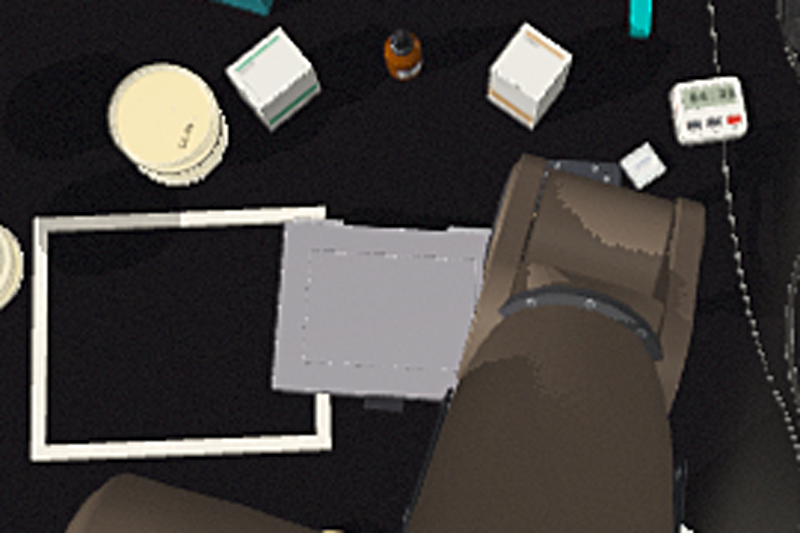

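The lid is shut and the case is unmoved, with the tape outline at left (35–330, 215–455 in the crop). Now I'll descend and push.

step_arm(increments=[{"slide": [-0.001,0,0.04],"roll": 0.007},{"slide": [-0.001,0,0.08],"roll": 0.007},{"slide": [-0.001,0,0.107],"roll": 0.007},{"slide": [-0.001,0,0.107],"roll": 0.007}])

```text
t: 36.12
eef_pos: [537.9, -94.1, 11.2]
tcp_rot: [-3.138, -0.001, 1.501]
ft_force: [0.2, -0.1, 1.1]
opening: 1.001
grip_force: 0.0
```

step_arm(increments=[{"slide": [0.01,0,0],"roll": 0},{"slide": [0.019,0,0],"roll": 0},{"slide": [0.024,0,0],"roll": 0},{"slide": [0.029,0,0],"roll": 0},{"slide": [0.034,0,0],"roll": 0}])

```text
t: 36.75
eef_pos: [541.2, -60.0, 12.8]
tcp_rot: [3.141, -0.0, 1.5]
ft_force: [-0.5, 0.0, -0.1]
opening: 1.001
grip_force: 0.0
```

Run:
```python
from h import *
print(state()['eef_pos'])
bx,by,ba=519.3,252,.037
p=go(bx+110*np.sin(ba),by-110*np.cos(ba),12,1.571+ba)
```

```text
[541.24041589 -60.03053282  12.84523294]
go [523.37, 142.08, 12.0, 1.61] slide [0.2003, -0.0321, 0.0008] roll -0.108 rows>= 4
```

step_arm(increments=[{"slide": [0.013,-0.002,0],"roll": -0.007},{"slide": [0.026,-0.004,0],"roll": -0.014},{"slide": [0.04,-0.006,0],"roll": -0.021},{"slide": [0.053,-0.008,0],"roll": -0.028},{"slide": [0.067,-0.0105,0],"roll": -0.036}])

```text
t: 37.38
eef_pos: [535.9, 7.2, 12.8]
tcp_rot: [3.14, 0.0, 1.536]
ft_force: [1.0, -5.6, 1.5]
opening: 1.0
grip_force: 2.7
```

Run:
```python
from h import *
print(state()['ft_force'])
c=cam('top');casefit(c)
bx,by,ba=519.3,252,.037
p=go(bx+110*np.sin(ba),by-110*np.cos(ba),12,1.571+ba)
```

```text
[ 1.02279915 -5.64112039  1.49651774]
case 1717 ((528.4329833984375, 162.13650512695312), (125.00708770751953, 150.12417602539062), 83.18962860107422)
go [523.37, 142.08, 12.0, 1.61] slide [0.1329, -0.0165, 0.0008] roll -0.071 rows>= 3
```

step_arm(increments=[{"slide": [0.013,-0.0016,0],"roll": -0.007},{"slide": [0.026,-0.0032,0],"roll": -0.014},{"slide": [0.04,-0.005,0],"roll": -0.021},{"slide": [0.053,-0.0066,0],"roll": -0.028},{"slide": [0.067,-0.0083,0],"roll": -0.036}])

```text
t: 38.05
eef_pos: [529.8, 74.3, 12.8]
tcp_rot: [3.141, 0.0, 1.572]
ft_force: [1.2, -5.7, 1.6]
opening: 1.0
grip_force: 2.7
```

Run:
```python
from h import *
print(state()['ft_force'])
bx,by,ba=519.3,252,.037
p=go(bx+107*np.sin(ba),by-107*np.cos(ba),12,1.571+ba)
```

```text
[ 1.19011942 -5.73440585  1.64812943]
go [523.26, 145.07, 12.0, 1.61] slide [0.0708, -0.0064, 0.0008] roll -0.036 rows>= 2
```

step_arm(increments=[{"slide": [0.012,-0.001,0],"roll": -0.007},{"slide": [0.024,-0.002,0],"roll": -0.014},{"slide": [0.036,-0.003,0],"roll": -0.021},{"slide": [0.048,-0.004,0],"roll": -0.028},{"slide": [0.06,-0.0055,0],"roll": -0.036}])

```text
t: 38.67
eef_pos: [524.2, 134.3, 12.8]
tcp_rot: [3.141, 0.0, 1.608]
ft_force: [0.5, -6.1, 1.7]
opening: 0.997
grip_force: 2.8
```

step_arm(increments=[{"slide": [0.004,0,0],"roll": 0},{"slide": [0.008,0,0],"roll": 0},{"slide": [0.008,0,0],"roll": 0}])

```text
t: 39.05
eef_pos: [523.6, 142.4, 12.7]
tcp_rot: [-3.142, -0.0, 1.608]
ft_force: [-0.2, -0.9, 1.0]
opening: 0.999
grip_force: 0.2
```

step_arm(increments=[{"slide": [-0.02,0,0],"roll": 0},{"slide": [-0.04,0,0],"roll": 0},{"slide": [-0.06,0,-0.03],"roll": 0},{"slide": [-0.1,0,-0.08],"roll": 0},{"slide": [-0.14,0,-0.12],"roll": 0}])

```text
t: 39.67
eef_pos: [528.5, 0.4, 134.1]
tcp_rot: [3.141, -0.0, 1.608]
ft_force: [0.3, 0.3, 0.4]
opening: 0.999
grip_force: 0.0
```

step_arm(increments=[{"slide": [-0.05,0,-0.03],"roll": 0},{"slide": [-0.1,0,-0.03],"roll": 0},{"slide": [-0.14,0,-0.03],"roll": 0},{"slide": [-0.14,0,-0.03],"roll": 0}])

```text
t: 40.17
eef_pos: [533.4, -140.6, 162.4]
tcp_rot: [3.142, -0.0, 1.604]
ft_force: [0.4, 0.0, -0.2]
opening: 1.004
grip_force: 0.0
```

Run:
```python
from h import *
c=cam('top','t7.png');P=casefit(c,100,420); smalls(c)
print(mark_of('top','case'), mark_of('top','lid_edge'))
im=cv2.imread('pics/t7.png'); cv2.imwrite('pics/t7b.png',cv2.resize(im[130:310,110:380],(800,533),interpolation=cv2.INTER_CUBIC))
```

```text
case 3274 ((499.0230712890625, 253.99813842773438), (167.58154296875, 201.5847625732422), 2.3304364681243896)
red []
white [(705.2, -246.1, 64.5, 28.6, 89.5, [349.0, 173.0])]
[{'uv': [170.7, 247.0], 'confidence': 0.83}] [{'uv': [164.5, 272.7], 'confidence': 0.75}]
```

View pics/t7b.png

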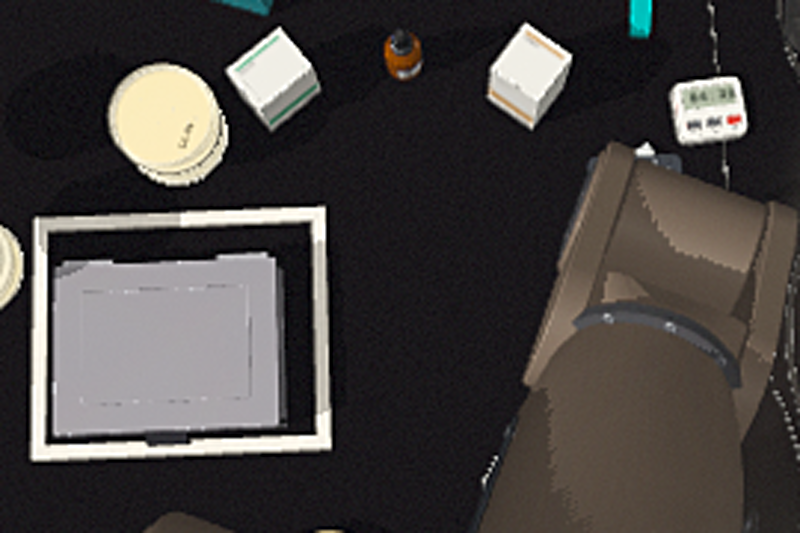

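Run:
```python
from h import *
c=cam('top');W=cloud(c)
a=.037;L=(W[...,:2]-[519.3,252])@np.array([[np.cos(a),-np.sin(a)],[np.sin(a),np.cos(a)]])
for lo,hi in ((35,60),(51,60),(20,45)):
    m=(W[...,2]>lo)&(W[...,2]<hi)
    for b in (-70,-40,40,70):
        q=L[m&(abs(L[...,1]-b)<8)&(abs(L[...,0])<150)][:,0]; print(lo,b,len(q),q.min().round(1),q.max().round(1)) if len(q) else 0
    for b in (-40,0,40):
        q=L[m&(abs(L[...,0]-b)<8)&(abs(L[...,1])<140)][:,1]; print(lo,'y',b,q.min().round(1),q.max().round(1)) if len(q) else 0
c=cam('scene');print([(np.round(at_z(c,x['uv'],0)),x['confidence']) for x in mark_of('scene','case')],[(np.round(at_z(c,x['uv'],50)),x['confidence']) for x in mark_of('scene','lid_hinge')])
```

```text
35 -70 339 -90.0 63.7
35 -40 330 -90.9 61.7
35 40 328 -90.5 57.5
35 70 338 -91.0 61.7
35 y -40 -97.9 102.2
35 y 0 -97.6 103.5
35 y 40 -97.3 103.0
51 -70 327 -90.0 63.7
51 -40 310 -90.9 61.7
51 40 316 -90.5 57.5
51 70 317 -89.1 61.7
51 y -40 -96.4 102.2
51 y 0 -97.4 102.3
51 y 40 -95.6 102.4
20 -40 3 -90.9 -90.9
20 70 4 -90.9 -90.9
20 y -40 -98.0 -97.1
20 y 0 -97.6 -96.8
20 y 40 -98.0 -96.7
[(array([500., 253.,   0.]), 0.73)] [(array([582., 261.,  50.]), 0.73)]
```

The case is inside the outline, off by about −14 mm in x and +2.5 mm in y, square and with the lid flat. The robot is clear of everything, so I'll hand in.

```bash
python3 -c "
from h import *
print(env.job_done())"
```

```text
the job is handed in; nothing more can be done
None
```

The job is handed in, but no verdict came back: three cover boxes and both red sticks are in the case, its lid stayed flat at shut height after I let go, and it stands square in the outline, about 14 mm off centre in x and 2.5 mm in y.

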